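# Turn a slide carrier face up with the lifter

## Task

Pick up the lifter by its upright grip and gently slide its blade along the low deck of the turning block, under the free edge of the face-down slide carrier, until the carrier is pushed snugly home against the step. Lever the carrier up with the blade and turn it over the step so that it lies flat, face up, on the high deck, then stand the lifter upright on the open worktop. Never touch the carrier with the gripper, never press the lifter hard on the block or the carrier, and leave the other things where they are.

Things in the scene. Friction and masses are not known exactly. Their poses are not given: they have to be found in the camera images.
- turning_block: Fixed grey plastic baseplate, 180 mm (its x) by 104 mm (its y), with a white table clamped on it. Its top, the low deck, is 10 mm above the worktop and open at the end x = -86 mm and the sides. Origin on the worktop below the zero line. The table's front face is a 6 mm upright step along y; behind it is the high deck, 16 mm above the worktop, 70 mm long, with a black rubber pad and an end fence 8 mm high.
- zero_line (a point): Point on the low deck, middle of its width, at the block's x = 0. The step stands 0 to 14 mm beyond it (towards +x): the table's setting differs each time and is not reported, so find the step by touch. When the carrier is levered up, its edge stays at the foot of the step; a little past upright it falls over onto the high deck, up to about 10 mm overhanging the step.
- slide_carrier: Loose aluminium carrier, 60 to 130 g, face down at first, 3 mm or more short of the step, up to 0.1 rad askew. Plate 50 (x, about along the block's x) by 80 (y) by 2.5 mm. Face: 3 mm high rim, 30 by 70 mm outside, round a thin glass slide. Back: four round 8 mm feet, 3 mm high. Origin: middle of the rim's outer end, on the deck at first. z points out of the back: up while face down, down once face up.
- free_edge (a point): Middle of the carrier's edge away from the step (x = -25 mm), lower side of the plate, 3 mm above the deck. Below this edge is a 3 mm gap; a blade pushed in meets the rim 10 mm in and then pushes the carrier along. A steady push of 4 to 8 N brings it home and snug against the step; more than 20 N between lifter and carrier or lifter and block is too hard.
- lifter: Loose rigid lifter, about 140 g, standing upright on its heel and blade. Origin at the underside below the middle of the grip; x along the blade to its nose, z up. Steel heel 30 by 32 mm, 6 mm high (x -20 to 10 mm). Flat steel blade 24 mm wide, 2 mm thick, flush with the underside. How it sits in the hand is not known to a millimetre, so find the deck by touch.
- lifter_grip (a point): Point in the lifter's black upright grip, 50 mm above its underside. The grip is a bar 22 mm (lifter's x) by 12 mm (y), from 6 to 72 mm above the underside: take it from above across its 12 mm sides.
- blade_nose (a point): Front end of the lifter's blade, middle of its width, at the underside: 85 mm from the lifter's origin along its x.
- petri_dish_1: loose petri dish with pink agar, 62 mm across, 16 mm high; origin at its underside's centre; to be left alone
- petri_dish_2: loose petri dish with pale agar, 62 mm across, 16 mm high; origin at its underside's centre; to be left alone
- label_tape: loose roll of beige tape lying flat, 62 mm across, 19 mm high; origin at its underside's centre; to be left alone
- coverslip_box: loose small carton 40 x 62 x 24 mm; origin at its underside's centre; to be left alone
- forceps: loose steel forceps lying flat, 128 mm long, 10 mm high; origin at its underside's centre; to be left alone
- marker_red: loose white marker with a red cap lying flat, 122 mm long, 17 mm high; origin at its underside's centre; to be left alone
Mind the look-alikes: they are no part of the job. What is meant by the slide_carrier is not green, and is the smaller of those in its own colour.

How it is judged:
By the outcome, as a careful person would: the job done as asked, in the order asked, and still so for the second after the job is handed in, with the robot touching nothing.
It also fails if it takes over 69 s, if anything falls off the work surface, if the arm or the gripper's body presses on something with over 40 N, if the wrist force passes 120 N, or if a joint passes its speed limit or range.

## Robot

A 6-joint arm with a two-finger parallel gripper is mounted at the origin on a cart in front of the work surface, level with it; the furniture and walls round the work are solid. World frame = base frame: x ahead of the robot, y to its left, z up, the work surface at z = 0. Lengths are in m, angles in rad, forces in N, time in s.
With the tool pointing down it reaches from about 0.425 to 0.925 m from the base axis. Payload 12.5 kg.
Tool frame: the origin (TCP) lies midway between the tips of the shut fingers; the grasp point (between the pads) lies 19 mm behind it; z points along the fingers, x is the direction in which the jaws open and shut, and the axes are right-handed (so a half turn about z gives the same grasp; the last joint's range is limited). The gripper opens to 85 mm and grips with 20 to 120 N. Pads are 22 mm wide; open, the fingers measure 114 mm over their backs; the gripper's body (76 mm by 85 mm) begins 54 mm behind the grasp point. The pads swing forward as they close: fully open they stand 13 mm farther back than shut.
Start: joints at [-1.321, 0.491, 1.559, -0, 1.092, -0.106], TCP at [0.218, -0.586, 0.231] pointing down, gripper open.
Joint ranges: [-3.1, 3.1], [-0.84, 2.19], [0.05, 2.79], [-1.13, 4.28], [0.06, 2.93], [-2.69, 2.69]. Speed limits (rad/s): [2.22, 2.22, 2.79, 3.14, 3.14, 3.14].

## Interface

Orientations are given as a unit quaternion [w, x, y, z].
In Python, from bench import sensors, grab_frame, workorder, finder gives the robot as it stands.
- The arm moves only by the shell command python3 -m crank 'ROWS' [OPENING] [FORCE]. ROWS is JSON, a list of rows, each an object with "dp": the shift along the tool's x, y, z in m, a list of three; "turn": the turn about the tool's z in rad. A call has 1 to 20 rows; each row is the pose to reach, as a shift and turn from the pose commanded when the call began, along the tool's axes at that moment; what a row does not reach only later rows make up. A row lasts 1/10 s, in which the tool goes at most 50 mm and 8.59 degrees, less where a joint would pass 70% of its speed; a pose out of reach is approached as far as the arm can. A call with a gripper value outside its range is refused whole. OPENING is the finger opening in m, from 0 to 0.0854, set as the call begins (- or left out, the last holds). The fingers move at their own pace and stop on an object; FORCE is the grip in N (left out, the last holds). Time passes only in rows, so rows that repeat a pose let the fingers close. It gives the time, the measured TCP pose, the force and the opening at its end, in the units of the state.
- sensors.get_state(): the state, without advancing time (a new reading comes with each control period).
- grab_frame(name): name is "scene" or "top" or "wrist"; returns a dict with "pixels" (420x560x3 uint8, red, green, blue), "fx", "fy", "cx", "cy" (pixels), "dist_coeffs" ([k1, k2, p1, p2, k3] as OpenCV has them; the pictures are not rectified), "eye" and "attitude" of the camera in the world; the wrist camera has in their place "T_tool_cam" (4x4, takes a point from camera to tool coordinates, whose origin is the TCP and whose axes are the tool frame's). Camera axes: x right, y down, z forward; pixel columns grow to the right and rows downward; lengths in m; the calibration is good to about 2 mm. A picture is of the moment at which its call begins: read the wrist's pose just before it. There is no depth.
- workorder.job_done(): hands the job in, once; it reports no verdict.
Trained networks look in a picture, given as the dict that the camera call returned (one of the last four; its "shot" number tells which), for a name from the list of things; names that differ only in an ending like _2 or _b are one class to them, and where a whole thing is asked for, a point or a joint stands for the part that bears it (a point fixed in the world has none). Each returns a list of dicts, best first, with "score" (0 to 1); they miss things now and then, are a little off and sometimes report something else, mostly with a low value. They report only what shows in the picture. A call takes as long as a camera call. They do not tell look-alikes from the thing itself.
- finder.silhouettes(picture, name): "mask" (420x560 bool, what is visible of it).
- finder.pinpoint(picture, name): "at" ([x, y, z] in m, in world coordinates, good to about 4 mm: a listed point, or the origin of a listed thing).
The state is a dict: "time": time; "joints": joint angles; "qd": joint speeds; "joint_efforts": joint torques, N m; "position": TCP position; "tcp_rot": TCP orientation; "wrist_force": force on the tool from outside, world axes, zero at the start; "moment": the same for the moment, N m; "gripper_width": opening from 0.0 (shut) to 1.0 (fully open).
Only numpy, scipy, OpenCV 4.12 (cv2) and the standard library are available. Lean on these libraries where they do the work, as an engineer would, in place of code of your own. Each camera call takes 0.05 s, during which the arm holds its last target.

## Working session

There is one attempt and no reset: what is moved stays moved. The work goes in short steps, Python scripts to look and compute and a shell command to move; the robot and the scene stay as the last step left them, time stands still between calls to the robot, and variables do not carry over. Pictures are saved under pics/ and viewed, and the job is handed in when it is done.

```bash
ls; mkdir -p pics
python3 - <<'E'
from bench import sensors, grab_frame, workorder, finder
import cv2
s=sensors.get_state(); print(s)
for n in ["scene","top","wrist"]:
    p=grab_frame(n); cv2.imwrite(f"pics/a_{n}.png",p["pixels"][:,:,::-1]); print(n,{k:v for k,v in p.items() if k!="pixels"})
E
```

```text
pics
{'time': 0.0, 'joints': array([-1.32060748e+00,  4.91565139e-01,  1.55944293e+00, -2.17081612e-05,
        1.09171246e+00, -1.05574175e-01]), 'qd': array([-0.00083063,  0.00043421,  0.00025867,  0.00036346, -0.0016222 ,
       -0.0008879 ]), 'joint_efforts': array([ 5.08024488e-03, -6.18445301e+01, -2.61587548e+01,  9.44906992e-05,
        4.05384373e-03, -2.84669824e-05]), 'position': array([ 0.21766662, -0.58563121,  0.23072652]), 'tcp_rot': array([-3.61633929e-04,  8.21070847e-01, -5.70826021e-01, -4.32833621e-04]), 'wrist_force': array([-0.26085289, -0.25972601,  0.58699793]), 'moment': array([-0.01498171, -0.02667093, -0.02471972]), 'gripper_width': 0.9969879455521412}
scene {'fx': 503.6979884398455, 'fy': 503.6979884398455, 'cx': 277.7374459092824, 'cy': 210.4542334829289, 'dist_coeffs': array([-0.09742164,  0.        ,  0.        ,  0.        ,  0.        ]), 'eye': array([-0.27796426,  0.66425392,  0.83555158]), 'attitude': array([ 0.18232261, -0.38175671,  0.805931  , -0.41412016]), 'shot': 1}
top {'fx': 386.07245668241075, 'fy': 386.07245668241075, 'cx': 277.82773694702047, 'cy': 212.24310118166187, 'dist_coeffs': array([-0.06051453,  0.        ,  0.        ,  0.        ,  0.        ]), 'eye': array([ 0.44811145, -0.02079081,  0.92989642]), 'attitude': array([-0.01228352,  0.70956922, -0.70406435,  0.02557393]), 'shot': 2}
wrist {'fx': 368.0918017518552, 'fy': 368.0918017518552, 'cx': 284.25835086575296, 'cy': 211.6495314062816, 'dist_coeffs': array([-0.03647335,  0.        ,  0.        ,  0.        ,  0.        ]), 'T_tool_cam': array([[ 9.99999728e-01,  5.27953864e-04,  5.15893174e-04,
         1.27937197e-03],
       [-6.44197520e-04,  9.65414612e-01,  2.60718646e-01,
        -6.62053611e-02],
       [-3.60403392e-04, -2.60718907e-01,  9.65414689e-01,
        -1.43551580e-01],
       [ 0.00000000e+00,  0.00000000e+00,  0.00000000e+00,
         1.00000000e+00]]), 'shot': 3}
```

View pics/a_scene.png

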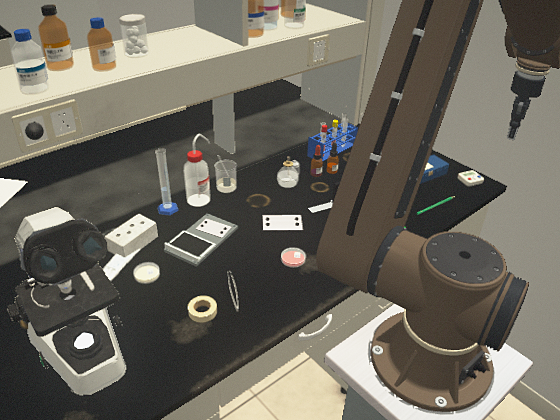

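View pics/a_top.png

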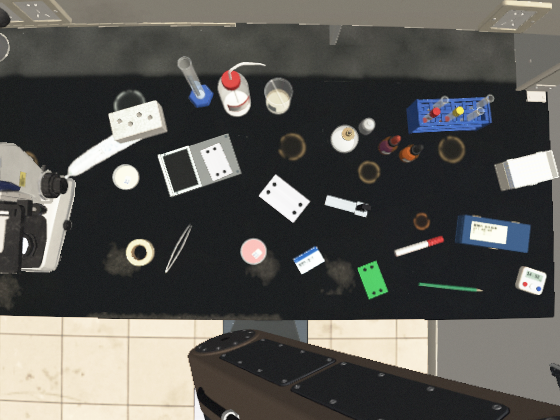

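View pics/a_wrist.png

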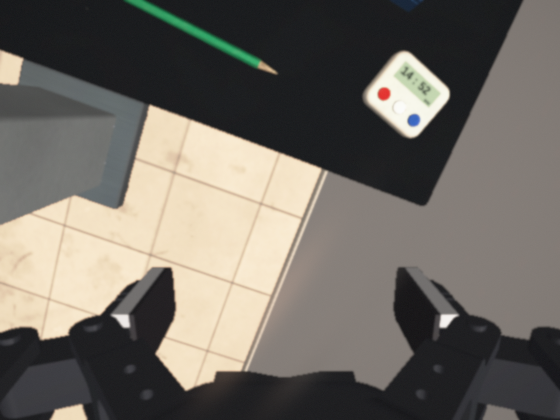

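```bash
cat > h.py <<'E'
import numpy as np, cv2
from bench import sensors, grab_frame, workorder, finder
from scipy.spatial.transform import Rotation as R
def rot(q): return R.from_quat([q[1],q[2],q[3],q[0]]).as_matrix()
def campose(p, s=None):
    if "T_tool_cam" in p:
        T=np.eye(4); T[:3,:3]=rot(s["tcp_rot"]); T[:3,3]=s["position"]
        T=T@p["T_tool_cam"]; return T[:3,:3],T[:3,3]
    return rot(p["attitude"]),np.array(p["eye"])
def K(p): return np.array([[p["fx"],0,p["cx"]],[0,p["fy"],p["cy"]],[0,0,1]])
def ray(p,uv,z,s=None):
    Rm,e=campose(p,s)
    n=cv2.undistortPoints(np.array(uv,float).reshape(-1,1,2),K(p),p["dist_coeffs"]).reshape(-1,2)
    d=np.c_[n,np.ones(len(n))]@Rm.T
    return e+d*((z-e[2])/d[:,2])[:,None]
def proj(p,X,s=None):
    Rm,e=campose(p,s); X=np.atleast_2d(X)
    return cv2.projectPoints(X.astype(float),cv2.Rodrigues(Rm.T)[0],-Rm.T@e,K(p),p["dist_coeffs"])[0].reshape(-1,2)
def crop(p,u,v,w,h,k,name):
    c=p["pixels"][max(0,v-h):v+h,max(0,u-w):u+w,::-1]
    cv2.imwrite(name,cv2.resize(c,None,fx=k,fy=k,interpolation=cv2.INTER_CUBIC))
E
python3 - <<'E'
from h import *
np.set_printoptions(precision=4,suppress=True)
p=grab_frame("top")
for n in ["turning_block","zero_line","slide_carrier","free_edge","lifter","lifter_grip","blade_nose"]:
    for r in finder.pinpoint(p,n): print(n,round(r["score"],2),r["at"],proj(p,r["at"])[0])
crop(p,200,165,60,50,6,"pics/b_block.png"); crop(p,340,205,60,50,6,"pics/b_lift.png")
p=grab_frame("scene")
for n in ["turning_block","zero_line","slide_carrier","free_edge","lifter","lifter_grip","blade_nose"]:
    for r in finder.pinpoint(p,n): print(n,round(r["score"],2),r["at"],proj(p,r["at"])[0])
crop(p,205,235,60,50,6,"pics/b_scblock.png")
E
```

```text
turning_block 0.71 [0.61, 0.1474, -0.0001] [201.757  165.5474]
zero_line 0.9 [0.6152, 0.1548, 0.0122] [197.8106 162.484 ]
slide_carrier 0.88 [0.5297, -0.0535, 0.0021] [284.324  199.1385]
slide_carrier 0.74 [0.3399, -0.2644, 0.0016] [371.2353 278.4942]
slide_carrier 0.37 [0.4038, 0.2898, 0.0012] [140.9862 250.2791]
free_edge 0.96 [0.3478, -0.2866, 0.0061] [380.8465 275.4083]
free_edge 0.85 [0.5587, -0.071, 0.0073] [291.7512 186.9963]
free_edge 0.81 [0.6271, 0.0856, 0.0116] [226.7798 157.8529]
lifter 0.75 [0.5056, -0.2346, 0.0006] [358.7728 209.785 ]
lifter_grip 0.73 [0.5087, -0.2325, 0.0507] [362.8225 207.1285]
lifter_grip 0.22 [0.5797, 0.3262, 0.0008] [128.0702 177.3926]
blade_nose 0.7 [0.5276, -0.1481, 0.002] [323.4001 200.3668]
blade_nose 0.67 [0.5077, -0.2359, 0.0004] [359.2807 208.9314]
turning_block 0.66 [0.6112, 0.1539, -0.0027] [201.4517 239.9765]
zero_line 0.65 [0.6136, 0.1443, 0.0113] [203.6902 233.8954]
slide_carrier 0.83 [0.6197, 0.114, 0.0133] [212.0358 227.6848]
slide_carrier 0.82 [0.5342, -0.0522, 0.0012] [281.0531 223.0133]
free_edge 0.76 [0.5592, -0.0698, 0.0021] [280.0749 215.9997]
free_edge 0.53 [0.5282, -0.1549, -0.0033] [310.1656 211.5019]
lifter 0.59 [0.5337, -0.1579, 0.0013] [309.7153 208.8941]
lifter 0.53 [0.5087, -0.2349, -0.0009] [335.141  203.7986]
lifter_grip 0.75 [0.5106, -0.2373, 0.0469] [336.7642 189.4298]
blade_nose 0.76 [0.5303, -0.1542, -0.0004] [309.5387 210.4174]
```

View pics/b_block.png

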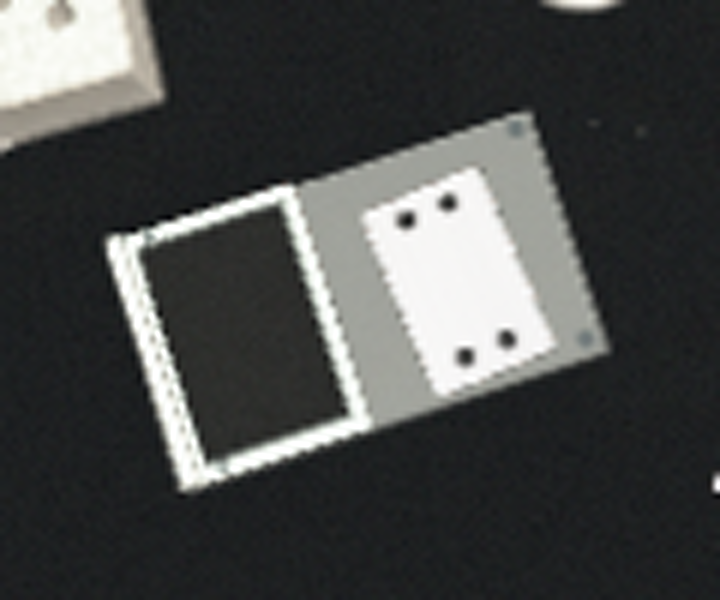

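View pics/b_lift.png

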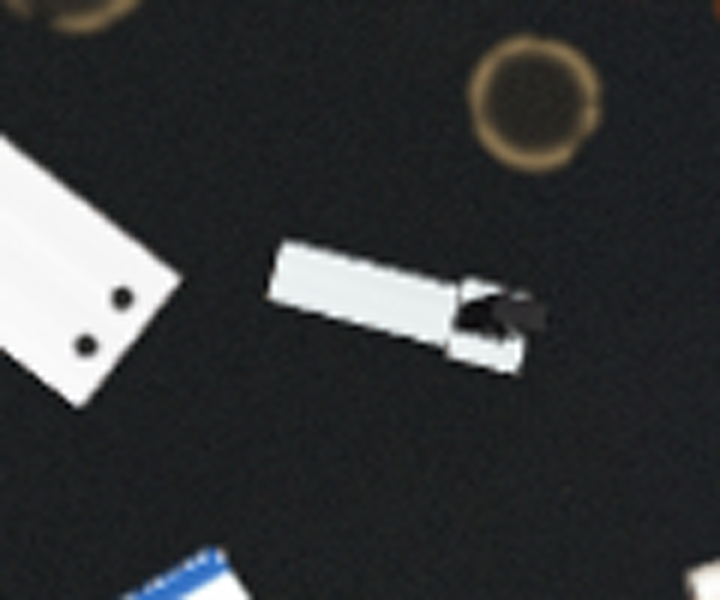

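View pics/b_scblock.png

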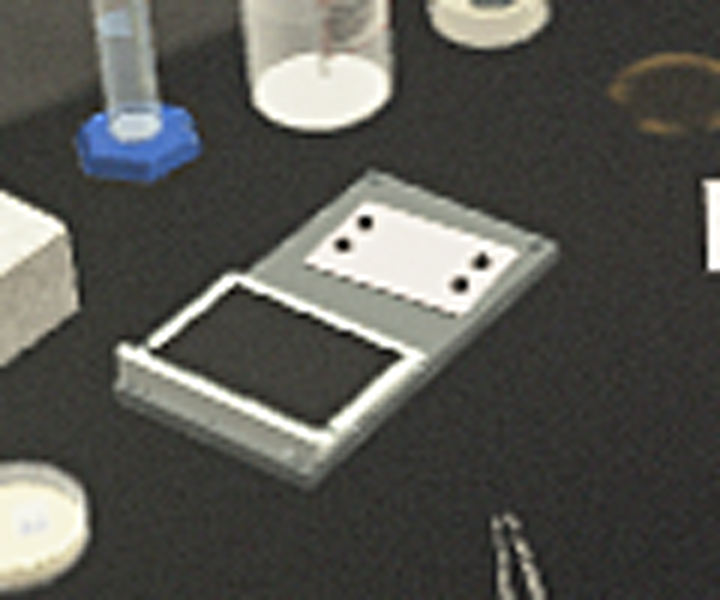

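Run:
```python
from h import *
np.set_printoptions(precision=4,suppress=True)
p=grab_frame("top")
def C(l,ox,oy): return [(ox+x/6,oy+y/6) for x,y in l]
n=ray(p,C([(283,240),(268,298)],280,155),.002); h=ray(p,C([(519,374),(460,277)],280,155),.006)
print("nose",n,n.mean(0),"heel",h)
b=ray(p,C([(530,113),(607,351)],140,115),.010); print("blockend",b, b.mean(0), np.linalg.norm(b[0]-b[1]))
f=ray(p,C([(107,240),(185,490)],140,115),.024); print("fence",f,f.mean(0),np.linalg.norm(f[0]-f[1]))
s=ray(p,C([(295,185),(368,428)],140,115),.016); print("step",s,s.mean(0))
c=ray(p,C([(485,165),(362,212),(437,397),(556,348)],140,115),.0155); print("car",c,c.mean(0),[np.linalg.norm(c[i]-c[i-1]) for i in range(4)])
d=f.mean(0)-b.mean(0); print("angle",np.arctan2(d[1],d[0]), np.linalg.norm(d[:2]))
e=b[1]-b[0]; print("ang from end", np.arctan2(e[1],e[0])+np.pi/2, "step",np.arctan2(*(s[1]-s[0])[[1,0]])+np.pi/2,"car",np.arctan2(*(c[3]-c[0])[[1,0]])+np.pi/2,np.arctan2(*(c[2]-c[1])[[1,0]])+np.pi/2)
```

```text
nose [[ 0.5407 -0.1573  0.002 ]
 [ 0.5172 -0.1512  0.002 ]] [ 0.529  -0.1542  0.002 ] heel [[ 0.4872 -0.2521  0.006 ]
 [ 0.5261 -0.2283  0.006 ]]
blockend [[0.6862 0.083  0.01  ]
 [0.5898 0.0507 0.01  ]] [0.638  0.0669 0.01  ] 0.10164809663941884
fence [[0.6304 0.248  0.024 ]
 [0.5314 0.2145 0.024 ]] [0.5809 0.2313 0.024 ] 0.10451198380286318
step [[0.6547 0.1757 0.016 ]
 [0.5573 0.1445 0.016 ]] [0.606  0.1601 0.016 ]
car [[0.6634 0.1    0.0155]
 [0.644  0.1488 0.0155]
 [0.57   0.1174 0.0155]
 [0.59   0.0705 0.0155]] [0.6169 0.1092 0.0155] [np.float64(0.07918200454811485), np.float64(0.052464818584274125), np.float64(0.08041318769589116), np.float64(0.05099151213772085)]
angle 1.9050658501630537 0.1740631018852801
ang from end -1.2469227435124441 step -1.2605196362238829 car -1.1890306202291137 -1.1705694960315305
```

```bash
cat >> h.py <<'E'
def plan(target,xang):
    s=sensors.get_state(); M=rot(s["tcp_rot"])
    d=M.T@(np.array(target)-s["position"]); a=np.arctan2(M[1,0],M[0,0])
    t=-(xang-a); t=(t+np.pi)%(2*np.pi)-np.pi
    print("dp",d.round(4),"turn",round(t,4),"now",s["position"].round(4),"xang",round(a,4),"tilt",M[:,2].round(4),"t",round(s["time"],2),"F",s["wrist_force"].round(2),"M",s["moment"].round(3))
E
python3 -c "
from h import *
plan([.5077,-.2365,.16],-.254)"
```

```text
dp [-0.2265 -0.3935  0.0713] turn -0.961 now [ 0.2178 -0.5859  0.2313] xang -1.215 tilt [ 1.e-04 -1.e-04 -1.e+00] t 1.0 F [-0.58  0.32  0.66] M [-0.053  0.077 -0.037]
```

Candidates for the carrier (top picture): white plate on the block at (217,163); larger white plate on the worktop at (284,197); green plate at (372,280). By the description (smaller of the white ones, not green, on the block) it is the one at (217,163), and the crop of the block confirmed it: four feet up, 50×80 mm by measurement.

```bash
python3 -m crank '[{"dp":[-0.0227,-0.0394,0],"turn":-0.096},{"dp":[-0.0453,-0.0787,0],"turn":-0.192},{"dp":[-0.068,-0.118,0.007],"turn":-0.288},{"dp":[-0.0906,-0.1574,0.014],"turn":-0.384},{"dp":[-0.1133,-0.1968,0.021],"turn":-0.48},{"dp":[-0.136,-0.236,0.03],"turn":-0.577},{"dp":[-0.1586,-0.2755,0.04],"turn":-0.673},{"dp":[-0.1812,-0.3148,0.05],"turn":-0.769},{"dp":[-0.204,-0.354,0.06],"turn":-0.865},{"dp":[-0.2265,-0.3935,0.0713],"turn":-0.961},{"dp":[-0.2265,-0.3935,0.0713],"turn":-0.961},{"dp":[-0.2265,-0.3935,0.0713],"turn":-0.961},{"dp":[-0.2265,-0.3935,0.0713],"turn":-0.961}]' 0.0854 30
python3 - <<'E'
from h import *
s=sensors.get_state(); p=grab_frame("wrist"); cv2.imwrite("pics/c1.png",p["pixels"][:,:,::-1])
plan([.5077,-.2365,.16],-.254)
print(proj(p,[[.5077,-.2365,0],[.529,-.1542,.002],[.5077,-.2365,.072]],s))
for n in ["lifter","lifter_grip","blade_nose"]:
    for r in finder.pinpoint(p,n): print(n,r["score"],r["at"],proj(p,r["at"],s))
E
```

```text
time: 2.3
position: [0.5074, -0.2371, 0.1602]
tcp_rot: [0.0, 0.992, -0.127, 0.0]
wrist_force: [-0.6, -0.5, -0.5]
gripper_width: 0.996
dp [ 0.0002 -0.001   0.0003] turn -0.0019 now [ 0.5072 -0.2374  0.1603] xang -0.2559 tilt [ 4.e-04 -4.e-04 -1.e+00] t 2.35 F [-0.42  0.83  0.01] M [-0.039 -0.002 -0.012]
[[283.02957396 191.1429526 ]
 [282.78583029  84.98703381]
 [282.77869461 214.02557593]]
lifter 0.92 [0.5061, -0.2334, 0.0049] [[280.19938496 189.29951846]]
lifter_grip 0.82 [0.5085, -0.2354, 0.0515] [[283.56577064 204.52873262]]
blade_nose 0.85 [0.5281, -0.148, 0.0005] [[279.66710938  77.38526126]]
```

View pics/c1.png

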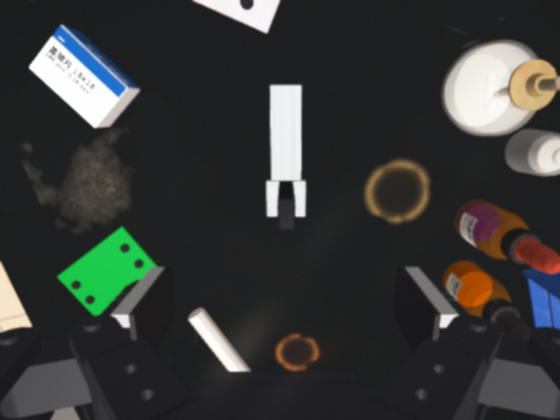

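```bash
python3 -m crank '[{"dp":[0.002,-0.001,0.03]},{"dp":[0.002,-0.001,0.06]},{"dp":[0.002,-0.001,0.09]},{"dp":[0.002,-0.001,0.115]},{"dp":[0.002,-0.001,0.130]},{"dp":[0.002,-0.001,0.130]},{"dp":[0.002,-0.001,0.130]}]' 0.04 40
python3 -m crank '[{"dp":[0,0,0]},{"dp":[0,0,0]},{"dp":[0,0,0]},{"dp":[0,0,0]},{"dp":[0,0,0]},{"dp":[0,0,0]}]' 0.0 90
python3 - <<'E'
from h import *
s=sensors.get_state(); p=grab_frame("wrist"); cv2.imwrite("pics/c2.png",p["pixels"][:,:,::-1])
plan([.5077,-.2365,.16],-.254)
E
```

```text
dp [ 0.0002 -0.0009  0.0003] turn -0.0017 now [ 0.5073 -0.2373  0.1603] xang -0.2557 tilt [ 4.e-04 -3.e-04 -1.e+00] t 2.55 F [ 0.34 -0.24 -0.22] M [ 0.017 -0.019 -0.05 ]$[0]: bad value
$[0]: bad value
```

View pics/c2.png

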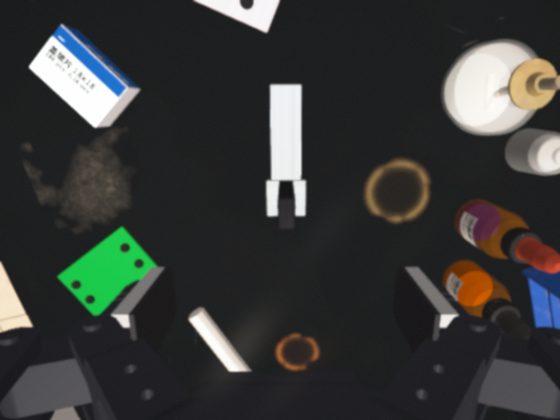

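The rows need "turn" as well; nothing moved.

```bash
python3 -m crank '[{"dp":[0.002,-0.001,0.03],"turn":0},{"dp":[0.002,-0.001,0.06],"turn":0},{"dp":[0.002,-0.001,0.09],"turn":0},{"dp":[0.002,-0.001,0.115],"turn":0},{"dp":[0.002,-0.001,0.130],"turn":0},{"dp":[0.002,-0.001,0.130],"turn":0},{"dp":[0.002,-0.001,0.130],"turn":0}]' 0.04 40
python3 -m crank '[{"dp":[0,0,0],"turn":0},{"dp":[0,0,0],"turn":0},{"dp":[0,0,0],"turn":0},{"dp":[0,0,0],"turn":0},{"dp":[0,0,0],"turn":0},{"dp":[0,0,0],"turn":0}]' 0.0 90
python3 - <<'E'
from h import *
s=sensors.get_state(); p=grab_frame("wrist"); cv2.imwrite("pics/c3.png",p["pixels"][:,:,::-1])
plan([.5077,-.2365,.16],-.254)
E
```

```text
time: 3.25
position: [0.5099, -0.2365, 0.0304]
tcp_rot: [0.0, 0.992, -0.127, 0.0]
wrist_force: [0.3, -0.1, 0.1]
gripper_width: 0.47
time: 3.85
position: [0.5101, -0.2362, 0.0308]
tcp_rot: [0.0, 0.992, -0.127, 0.0]
wrist_force: [-1.7, -1.0, 7.1]
gripper_width: 0.128
dp [-0.0021  0.0009 -0.1292] turn 0.0 now [ 0.5101 -0.2362  0.0308] xang -0.254 tilt [ 9.e-04 -7.e-04 -1.e+00] t 3.9 F [-0.97 -0.15  6.98] M [0.128 0.212 0.019]
```

View pics/c3.png

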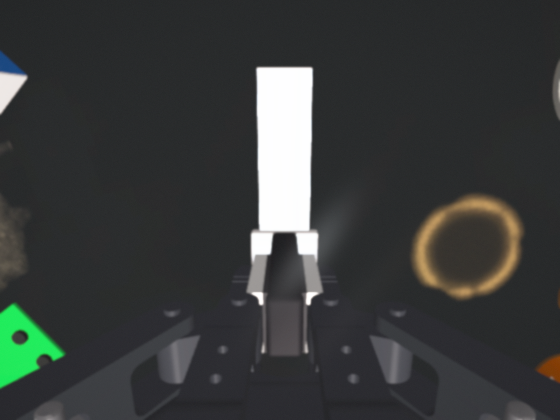

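```bash
python3 -m crank '[{"dp":[0,0,-0.01],"turn":0},{"dp":[0,0,-0.03],"turn":0},{"dp":[0,0,-0.06],"turn":0},{"dp":[0,0,-0.07],"turn":0},{"dp":[0,0,-0.07],"turn":0},{"dp":[0,0,-0.07],"turn":0}]'
python3 - <<'E'
from h import *
np.set_printoptions(precision=4,suppress=True)
s=sensors.get_state(); p=grab_frame("wrist"); cv2.imwrite("pics/c4.png",p["pixels"][:,:,::-1])
plan([.655,-.0022,.10],.319)
for n in ["blade_nose","lifter_grip"]:
    for r in finder.pinpoint(p,n): print(n,r["score"],r["at"],proj(p,r["at"],s),rot(s["tcp_rot"]).T@(r["at"]-s["position"]))
for i in range(3): print(sensors.get_state()["wrist_force"])
E
```

```text
time: 4.5
position: [0.5096, -0.2358, 0.0995]
tcp_rot: [-0.0, 0.992, -0.127, -0.0]
wrist_force: [-0.1, 0.3, -2.0]
gripper_width: 0.128
dp [ 0.0822 -0.2626 -0.001 ] turn -0.573 now [ 0.5095 -0.2358  0.0991] xang -0.254 tilt [-0.0012  0.0006 -1.    ] t 4.55 F [-0.3  -0.27 -1.39] M [-0.011 -0.018  0.045]
lifter_grip 0.64 [0.513, -0.2331, 0.1201] [[288.6133 286.18  ]] [ 0.0026 -0.0035 -0.0206]
[-0.0005  0.2428 -2.2292]
[-0.0005  0.2428 -2.2292]
[-0.0005  0.2428 -2.2292]
```

View pics/c4.png

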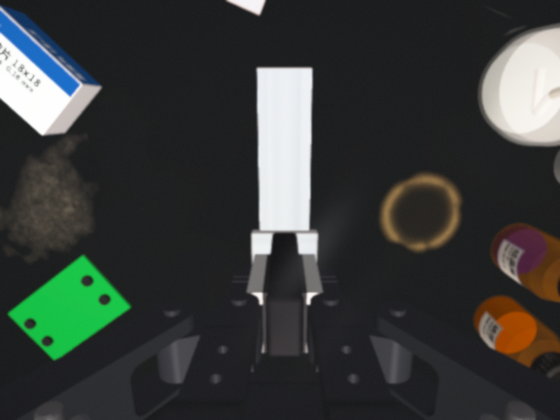

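Run:
```python
from h import *
np.set_printoptions(precision=4,suppress=True)
p=grab_frame("wrist"); T=np.array(p["T_tool_cam"])
uv=np.array([[257,68],[312,68],[259,230],[310,230]],float)
n=cv2.undistortPoints(uv.reshape(-1,1,2),K(p),p["dist_coeffs"]).reshape(-1,2)
d=np.c_[n,np.ones(4)]@T[:3,:3].T; e=T[:3,3]
print(e+d*((0.029-e[2])/d[:,2])[:,None])
```

```text
[[-0.011  -0.0841  0.029 ]
 [ 0.0132 -0.0841  0.029 ]
 [-0.0114 -0.009   0.029 ]
 [ 0.0137 -0.009   0.029 ]]
```

```bash
python3 -m crank '[{"dp":[0.008,-0.026,0],"turn":-0.057},{"dp":[0.018,-0.058,0],"turn":-0.127},{"dp":[0.028,-0.091,0],"turn":-0.198},{"dp":[0.039,-0.125,0],"turn":-0.273},{"dp":[0.05,-0.16,0],"turn":-0.35},{"dp":[0.061,-0.195,0],"turn":-0.426},{"dp":[0.071,-0.228,0],"turn":-0.497},{"dp":[0.0795,-0.255,0],"turn":-0.556},{"dp":[0.0813,-0.2626,0],"turn":-0.573},{"dp":[0.0813,-0.2626,0],"turn":-0.573},{"dp":[0.0813,-0.2626,0],"turn":-0.573}]'
python3 - <<'E'
from h import *
np.set_printoptions(precision=4,suppress=True)
s=sensors.get_state(); p=grab_frame("wrist"); cv2.imwrite("pics/d1.png",p["pixels"][:,:,::-1])
plan([.654,-.0025,.10],.319)
for n in ["free_edge","zero_line","turning_block","slide_carrier"]:
    for r in finder.pinpoint(p,n): print(n,r["score"],r["at"],proj(p,r["at"],s),rot(s["tcp_rot"]).T@(r["at"]-s["position"]))
u=np.array([-.3135,.9496,0]);v=np.array([-.9496,-.3135,0]);E=np.array([.638,.0669,.01])
print(proj(p,[E+.052*v,E-.052*v,E+.0055*v],s))
E
```

```text
time: 5.8
position: [0.6539, -0.003, 0.0994]
tcp_rot: [-0.0, 0.987, 0.158, -0.001]
wrist_force: [0.2, 1.1, -0.7]
gripper_width: 0.131
dp [ 0.0003 -0.0007 -0.0004] turn -0.0017 now [ 0.654  -0.0032  0.0996] xang 0.3173 tilt [-0.0009 -0.0001 -1.    ] t 5.85 F [ 0.47 -0.28 -0.76] M [-0.015 -0.045 -0.018]
free_edge 0.96 [0.627, 0.0894, 0.0146] [[289.4712  56.5185]] [ 0.0034 -0.0961  0.0849]
turning_block 0.49 [0.6523, 0.0, 0.0708] [[282.3114 240.4137]] [-0.0006 -0.0033  0.0286]
slide_carrier 0.7 [0.5287, -0.0548, -0.0008] [[ 90.6975 223.6696]] [-0.135   0.0102  0.1004]
slide_carrier 0.64 [0.6178, 0.1098, 0.0067] [[285.4124  18.3308]] [ 0.001  -0.1184  0.0928]
[[209.4753 101.243 ]
 [380.098  101.2549]
 [285.793  101.0309]]
```

View pics/d1.png

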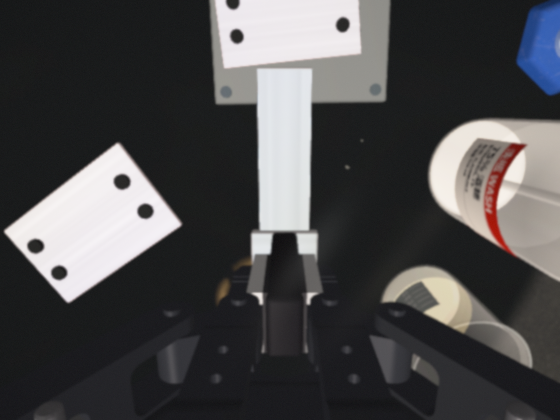

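Run:
```python
from h import *
np.set_printoptions(precision=4,suppress=True)
s=sensors.get_state(); p=grab_frame("wrist")
crop(p,300,80,110,80,3.5,"pics/d2.png")
M=rot(s["tcp_rot"])
f=lambda uv,z:(ray(p,uv,z,s)-s["position"])@M
b=f([(217,104),(386,101)],.01); c=f([(224,68),(360,54)],.0155); print(b,c)
print("blk ang",np.arctan2(*(b[1]-b[0])[[1,0]]),"car",np.arctan2(*(c[1]-c[0])[[1,0]]),b.mean(0),c.mean(0))
```

```text
[[-0.0408 -0.0696  0.0901]
 [ 0.0626 -0.0716  0.0901]] [[-0.0348 -0.0898  0.0846]
 [ 0.0443 -0.0976  0.0846]]
blk ang -0.018780157436682408 car -0.09819179770430192 [ 0.0109 -0.0706  0.0901] [ 0.0047 -0.0937  0.0846]
```

View pics/d2.png

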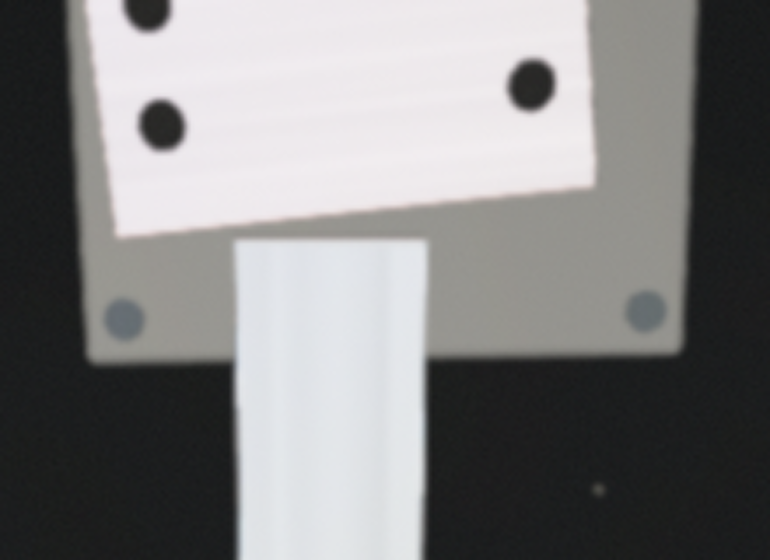

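```bash
python3 -m crank '[{"dp":[0.003,0,0.01],"turn":-0.019},{"dp":[0.003,0,0.025],"turn":-0.019},{"dp":[0.003,0,0.04],"turn":-0.019},{"dp":[0.003,0,0.048],"turn":-0.019},{"dp":[0.003,0,0.053],"turn":-0.019},{"dp":[0.003,0,0.055],"turn":-0.019},{"dp":[0.003,0,0.055],"turn":-0.019},{"dp":[0.003,0,0.055],"turn":-0.019}]'
python3 - <<'E'
from h import *
np.set_printoptions(precision=4,suppress=True)
s=sensors.get_state(); p=grab_frame("wrist")
plan([.654,-.0025,.10],.319)
crop(p,300,80,150,80,3.5,"pics/d3.png");
p=grab_frame("scene");crop(p,215,230,60,50,6,"pics/d4.png")
E
```

```text
time: 6.9
position: [0.6577, -0.0013, 0.0455]
tcp_rot: [0.0, 0.986, 0.168, 0.0]
wrist_force: [-0.1, -0.5, -1.2]
gripper_width: 0.129
dp [-0.0038 -0.0001 -0.0545] turn 0.019 now [ 0.6577 -0.0014  0.0455] xang 0.338 tilt [ 0.0009 -0.0002 -1.    ] t 6.95 F [-0.14 -0.27 -1.08] M [ 0.046 -0.021  0.022]
```

View pics/d3.png

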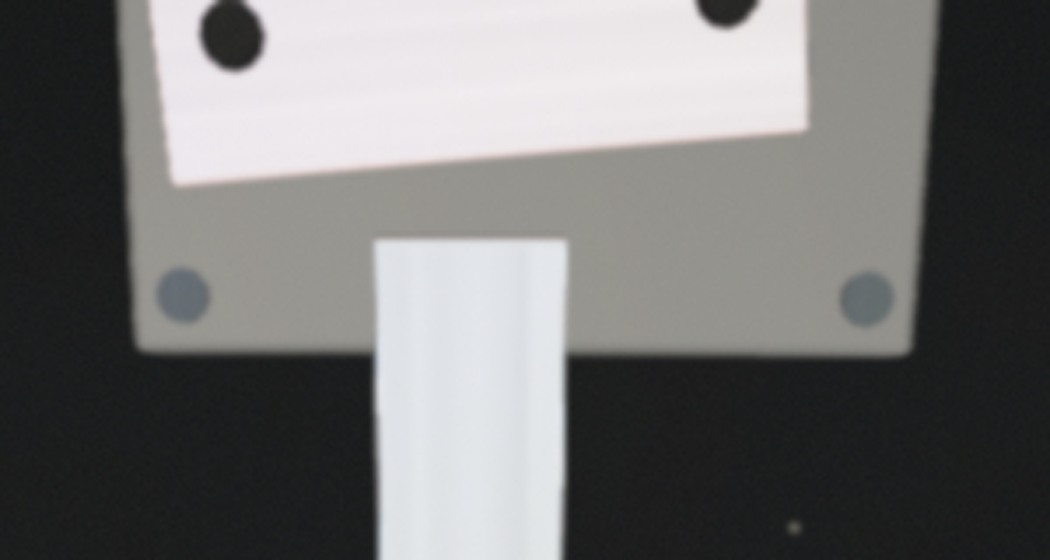

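View pics/d4.png

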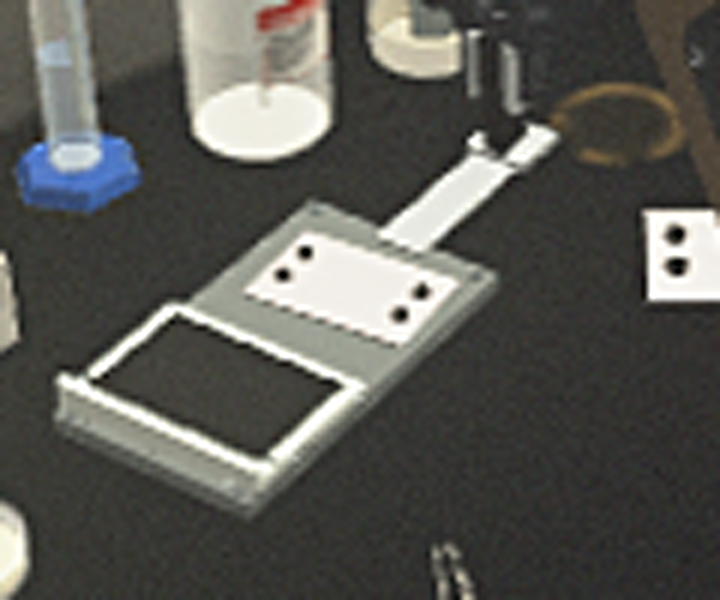

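```bash
for i in 1; do python3 -m crank '[{"dp":[0,0,0.001],"turn":0},{"dp":[0,0,0.002],"turn":0},{"dp":[0,0,0.003],"turn":0},{"dp":[0,0,0.003],"turn":0}]'; done; python3 -m crank '[{"dp":[0,0,0.0005],"turn":0},{"dp":[0,0,0.0005],"turn":0}]'; python3 -m crank '[{"dp":[0,0,0.0005],"turn":0},{"dp":[0,0,0.0005],"turn":0}]'
```

```text
time: 7.4
position: [0.6573, -0.0013, 0.0418]
tcp_rot: [0.0, 0.986, 0.168, -0.0]
wrist_force: [-1.1, -0.9, -1.5]
gripper_width: 0.129
time: 7.6
position: [0.6574, -0.0013, 0.0414]
tcp_rot: [0.0, 0.986, 0.168, -0.0]
wrist_force: [0.1, -0.1, -1.1]
gripper_width: 0.13
time: 7.8
position: [0.6574, -0.0013, 0.0409]
tcp_rot: [0.0, 0.986, 0.168, -0.0]
wrist_force: [0.6, 0.4, -0.6]
gripper_width: 0.127
```

```bash
for i in 1; do python3 -m crank '[{"dp":[0,0,0.0004],"turn":0},{"dp":[0,0,0.0004],"turn":0}]'; python3 -c "
from h import *
plan([.654,-.0025,.10],.319)"; python3 -m crank '[{"dp":[0,0,0.0004],"turn":0},{"dp":[0,0,0.0004],"turn":0}]';python3 -c "
from h import *
plan([.654,-.0025,.10],.319)"; done
```

```text
time: 8.0
position: [0.6575, -0.0014, 0.0407]
tcp_rot: [0.0, 0.986, 0.168, 0.0]
wrist_force: [0.3, -0.6, 0.7]
gripper_width: 0.131
dp [-0.0036 -0.0001 -0.0593] turn 0.019 now [ 0.6575 -0.0014  0.0407] xang 0.338 tilt [ 2.e-04 -1.e-04 -1.e+00] t 8.0 F [ 0.26 -0.65  0.67] M [0.033 0.11  0.005]
time: 8.2
position: [0.6576, -0.0015, 0.0406]
tcp_rot: [0.0, 0.986, 0.168, 0.0]
wrist_force: [-0.9, -2.7, 4.7]
gripper_width: 0.13
dp [-0.0037 -0.0002 -0.0594] turn 0.0189 now [ 0.6576 -0.0015  0.0406] xang 0.3379 tilt [ 5.e-04 -2.e-04 -1.e+00] t 8.2 F [-0.89 -2.66  4.69] M [0.026 0.348 0.105]
```

```bash
cat >> h.py <<'E'
def st():
    s=sensors.get_state(); M=rot(s["tcp_rot"])
    print("t",round(s["time"],2),"F tool",(M.T@s["wrist_force"]).round(2),"M tool",(M.T@s["moment"]).round(3),"pos",s["position"].round(4))
E
python3 -m crank '[{"dp":[0,0,-0.0004],"turn":0},{"dp":[0,0,-0.0004],"turn":0},{"dp":[0,-0.002,-0.0004],"turn":0},{"dp":[0,-0.004,-0.0004],"turn":0},{"dp":[0,-0.006,-0.0004],"turn":0},{"dp":[0,-0.008,-0.0004],"turn":0},{"dp":[0,-0.01,-0.0004],"turn":0},{"dp":[0,-0.012,-0.0004],"turn":0},{"dp":[0,-0.012,-0.0004],"turn":0}]'
python3 - <<'E'
from h import *
st()
p=grab_frame("wrist");crop(p,300,80,150,80,3.5,"pics/e1.png");
p=grab_frame("scene");crop(p,215,230,60,50,6,"pics/e2.png")
E
```

```text
time: 9.1
position: [0.6534, 0.0103, 0.0406]
tcp_rot: [-0.0, 0.986, 0.168, 0.0]
wrist_force: [0.6, -1.0, 4.4]
gripper_width: 0.129
t 9.1 F tool [ 0.21  1.18 -4.44] M tool [-0.048  0.076 -0.012] pos [0.6534 0.0103 0.0406]
```

View pics/e1.png

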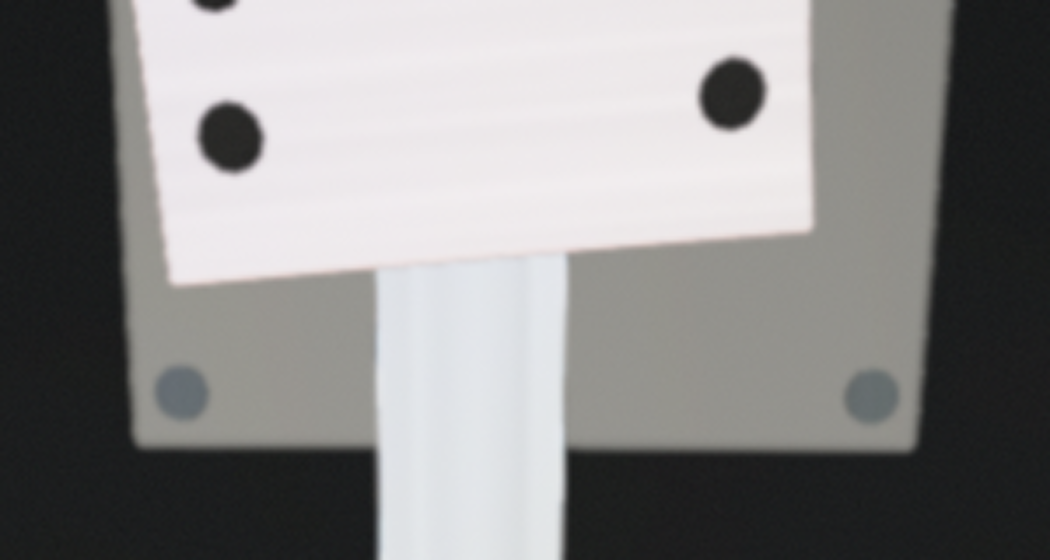

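View pics/e2.png

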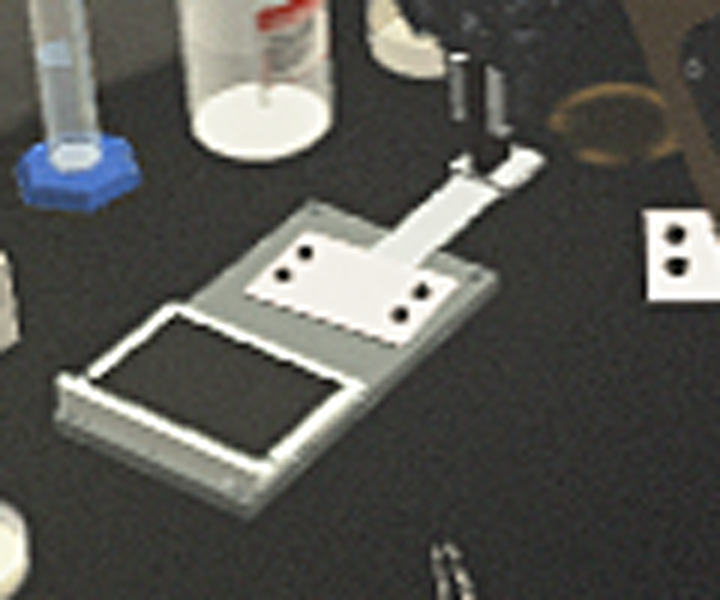

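```bash
python3 -m crank '[{"dp":[0,0,-0.0004],"turn":0},{"dp":[0,-0.001,-0.0004],"turn":0},{"dp":[0,-0.002,-0.0004],"turn":0},{"dp":[0,-0.003,-0.0004],"turn":0},{"dp":[0,-0.004,-0.0004],"turn":0},{"dp":[0,-0.004,-0.0004],"turn":0}]'; python3 -c "
from h import *
st()"
python3 -m crank '[{"dp":[0,-0.001,0],"turn":0},{"dp":[0,-0.002,0],"turn":0},{"dp":[0,-0.003,0],"turn":0},{"dp":[0,-0.003,0],"turn":0}]'; python3 -c "
from h import *
st()"
```

```text
time: 9.8
position: [0.6518, 0.014, 0.0408]
tcp_rot: [-0.0, 0.986, 0.168, -0.0]
wrist_force: [0.1, 0.4, -0.4]
gripper_width: 0.129
t 9.8 F tool [ 0.26 -0.34  0.36] M tool [ 0.039  0.08  -0.021] pos [0.6518 0.014  0.0408]
time: 10.2
position: [0.651, 0.0168, 0.0409]
tcp_rot: [-0.0, 0.986, 0.168, -0.0]
wrist_force: [-0.1, 0.6, -2.0]
gripper_width: 0.13
t 10.2 F tool [ 0.1 -0.6  2. ] M tool [-0.052  0.041 -0.025] pos [0.651  0.0168 0.0409]
```

```bash
python3 -m crank '[{"dp":[0,-0.001,0],"turn":0},{"dp":[0,-0.002,0],"turn":0},{"dp":[0,-0.003,0],"turn":0},{"dp":[0,-0.004,0],"turn":0},{"dp":[0,-0.005,0],"turn":0},{"dp":[0,-0.006,0],"turn":0},{"dp":[0,-0.007,0],"turn":0},{"dp":[0,-0.008,0],"turn":0}]'
python3 - <<'E'
from h import *
st()
p=grab_frame("wrist");crop(p,300,80,150,80,3.5,"pics/e3.png");
p=grab_frame("scene");crop(p,215,230,60,50,6,"pics/e4.png")
E
```

```text
time: 11.0
position: [0.6484, 0.0242, 0.041]
tcp_rot: [0.0, 0.986, 0.168, 0.0]
wrist_force: [0.1, -0.4, -2.2]
gripper_width: 0.13
t 11.0 F tool [-0.05  0.45  2.19] M tool [-0.062  0.065 -0.024] pos [0.6484 0.0242 0.041 ]
```

View pics/e3.png

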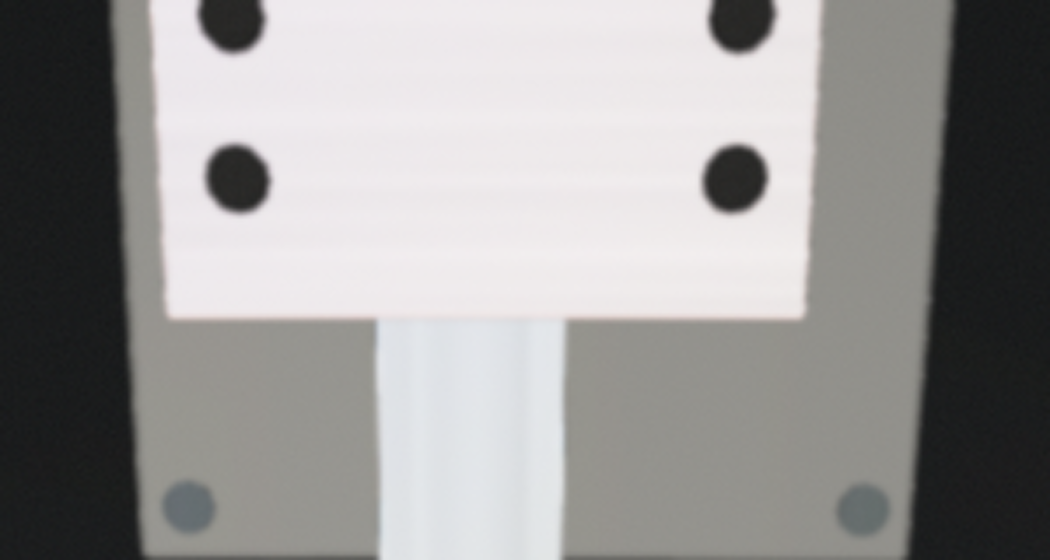

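View pics/e4.png

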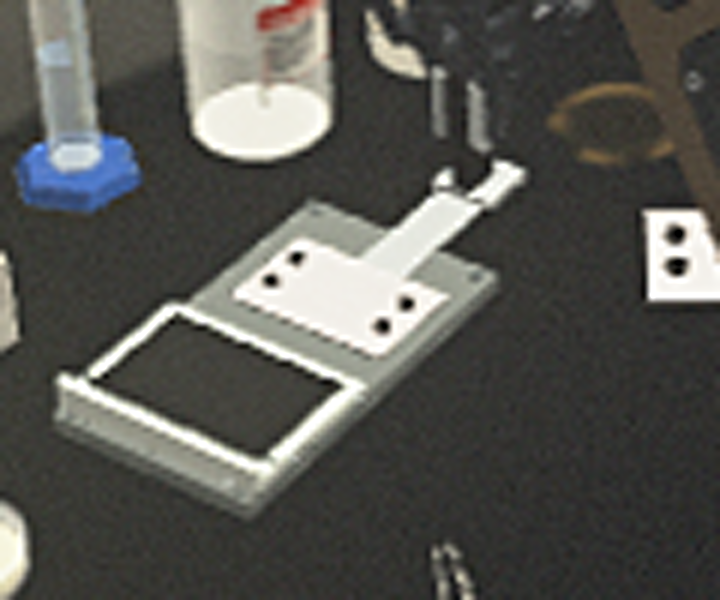

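```bash
python3 -m crank '[{"dp":[0,-0.0015,0],"turn":0},{"dp":[0,-0.003,0],"turn":0},{"dp":[0,-0.0045,0],"turn":0},{"dp":[0,-0.006,0],"turn":0},{"dp":[0,-0.0075,0],"turn":0},{"dp":[0,-0.009,0],"turn":0},{"dp":[0,-0.009,0],"turn":0}]'
python3 - <<'E'
from h import *
st()
p=grab_frame("top");crop(p,200,165,60,50,6,"pics/e5.png");
C=lambda l:[(140+x/6,115+y/6) for x,y in l]
E
```

```text
time: 11.8
position: [0.6454, 0.0329, 0.041]
tcp_rot: [0.0, 0.986, 0.168, -0.0]
wrist_force: [0.2, 0.1, -1.3]
gripper_width: 0.129
t 11.8 F tool [ 0.18 -0.04  1.34] M tool [-0.029  0.054  0.039] pos [0.6454 0.0329 0.041 ]
```

View pics/e5.png

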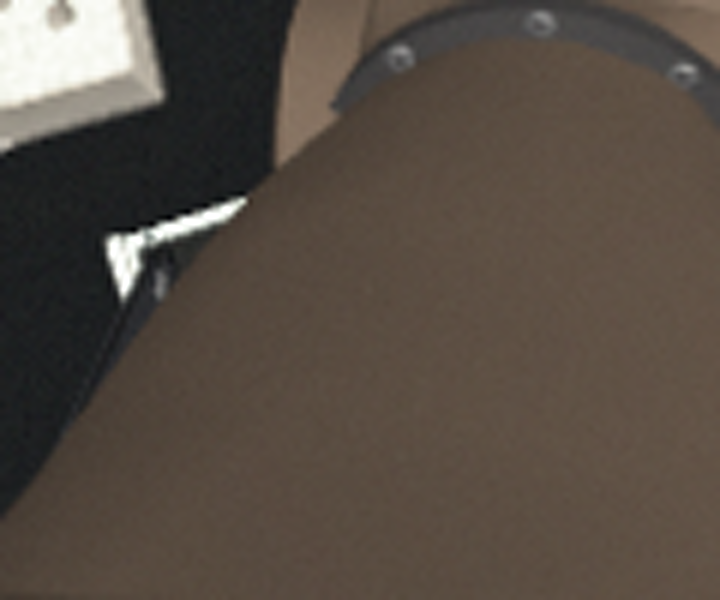

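```bash
python3 -m crank '[{"dp":[0,-0.001,0],"turn":0},{"dp":[0,-0.002,0],"turn":0},{"dp":[0,-0.003,0],"turn":0},{"dp":[0,-0.003,0],"turn":0}]'
python3 - <<'E'
from h import *
st()
p=grab_frame("scene");crop(p,205,235,60,50,6,"pics/e6.png");
p=grab_frame("wrist");crop(p,300,80,150,80,3.5,"pics/e7.png");
E
```

```text
time: 12.25
position: [0.6444, 0.0356, 0.041]
tcp_rot: [0.0, 0.986, 0.168, -0.0]
wrist_force: [0.0, -0.1, -1.9]
gripper_width: 0.129
t 12.25 F tool [-0.01  0.13  1.94] M tool [ 0.011 -0.046  0.03 ] pos [0.6444 0.0356 0.041 ]
```

View pics/e6.png

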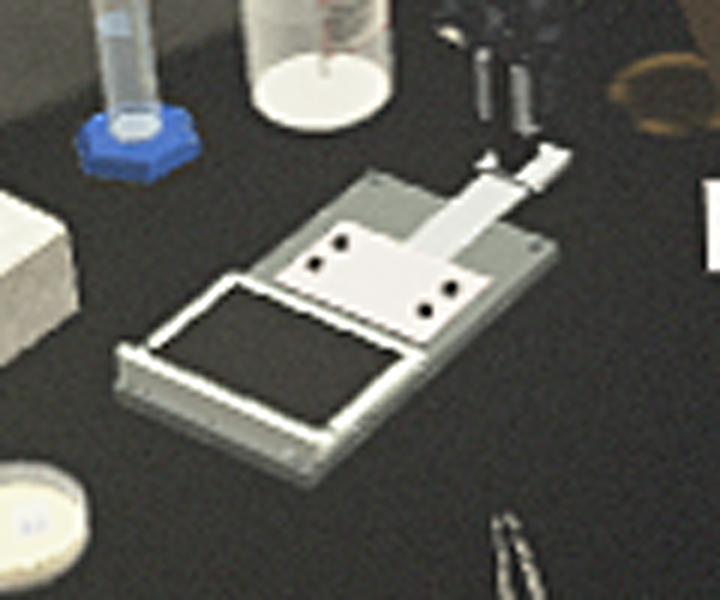

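View pics/e7.png

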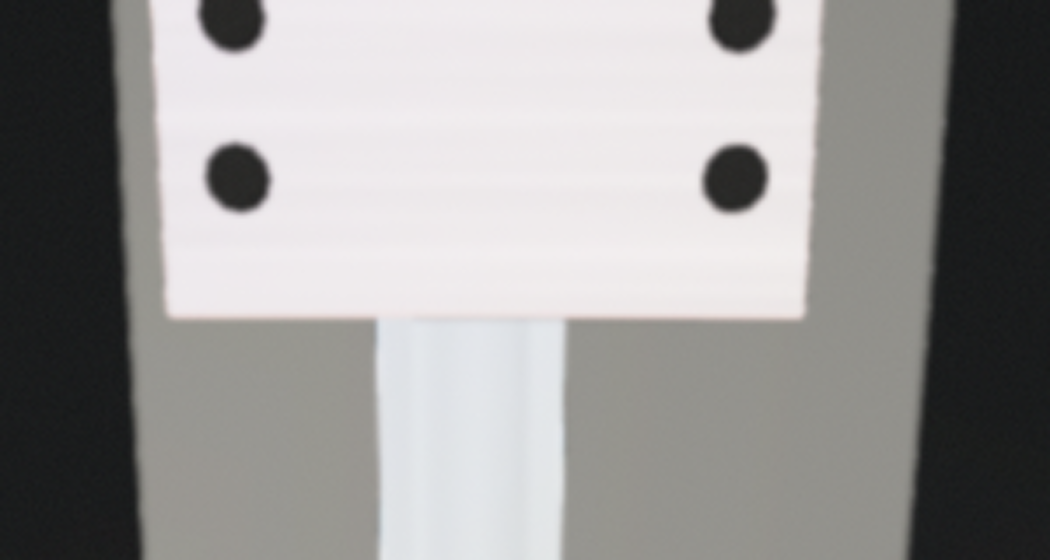

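```bash
for i in 1; do python3 -m crank '[{"dp":[0,-0.001,0],"turn":0},{"dp":[0,-0.001,0],"turn":0}]' >/dev/null;python3 -c "
from h import *
st()";  python3 -m crank '[{"dp":[0,-0.0005,0],"turn":0},{"dp":[0,-0.001,0],"turn":0}]'>/dev/null; python3 -c "
from h import *
st()"; done
```

```text
t 12.55 F tool [-0.57 -0.09  1.13] M tool [-0.058 -0.013 -0.008] pos [0.6441 0.0365 0.041 ]
t 12.75 F tool [0.3  0.18 0.71] M tool [-0.102  0.005  0.013] pos [0.6438 0.0373 0.041 ]
```

```bash
python3 -m crank '[{"dp":[0,-0.0005,0],"turn":0},{"dp":[0,-0.001,0],"turn":0}]'>/dev/null; python3 -c "
from h import *
st()"
```

```text
t 12.95 F tool [0.45 1.15 1.63] M tool [-0.106  0.006  0.037] pos [0.6435 0.0383 0.041 ]
```

```bash
python3 -m crank '[{"dp":[0,-0.0003,0],"turn":0},{"dp":[0,-0.0006,0],"turn":0}]'>/dev/null; python3 -c "
from h import *
st()"; python3 -m crank '[{"dp":[0,-0.0003,0],"turn":0},{"dp":[0,-0.0005,0],"turn":0}]'>/dev/null; python3 -c "
from h import *
st()"
```

```text
t 13.15 F tool [-0.53  0.89  2.22] M tool [-0.136  0.03   0.001] pos [0.6433 0.0388 0.041 ]
t 13.35 F tool [-0.29  0.4   1.54] M tool [-0.077  0.03  -0.007] pos [0.6431 0.0393 0.041 ]
```

```bash
python3 -m crank '[{"dp":[0,-0.0003,0],"turn":0},{"dp":[0,-0.0006,0],"turn":0}]'>/dev/null; python3 -c "
from h import *
st()"; python3 -m crank '[{"dp":[0,-0.0003,0],"turn":0},{"dp":[0,-0.0006,0],"turn":0}]'>/dev/null; python3 -c "
from h import *
st()"; python3 -m crank '[{"dp":[0,-0.0003,0],"turn":0},{"dp":[0,-0.0006,0],"turn":0}]'>/dev/null; python3 -c "
from h import *
st()"
```

```text
t 13.55 F tool [-0.45  0.79  1.13] M tool [-0.105 -0.019  0.021] pos [0.6429 0.0399 0.041 ]
t 13.75 F tool [0.1  0.13 1.93] M tool [-0.082 -0.011  0.026] pos [0.6427 0.0405 0.041 ]
t 13.95 F tool [ 0.84 -0.06  2.14] M tool [-0.063 -0.031 -0.007] pos [0.6425 0.041  0.041 ]
```

```bash
python3 -m crank '[{"dp":[0,-0.0005,0],"turn":0},{"dp":[0,-0.001,0],"turn":0}]'>/dev/null; python3 -c "
from h import *
st()"; python3 -m crank '[{"dp":[0,-0.0003,0],"turn":0},{"dp":[0,-0.0006,0],"turn":0}]'>/dev/null; python3 -c "
from h import *
st()
p=grab_frame('scene');crop(p,205,235,60,50,6,'pics/e8.png');
"
```

```text
t 14.15 F tool [-0.67  4.58 -0.25] M tool [-0.757 -0.092 -0.084] pos [0.6423 0.0417 0.0411]
t 14.35 F tool [-0.95  7.06 -0.24] M tool [-1.332 -0.255 -0.165] pos [0.6423 0.0419 0.0412]
```

View pics/e8.png

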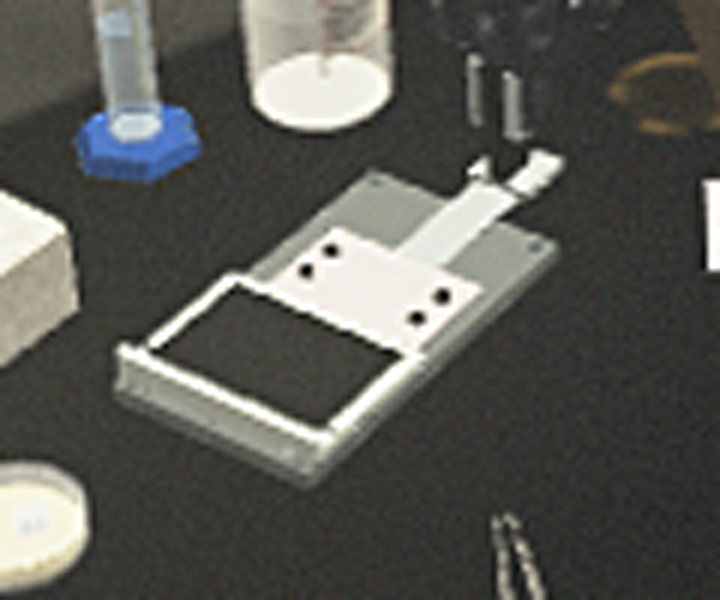

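```bash
python3 -m crank '[{"dp":[0,0,0],"turn":0},{"dp":[0,0,0],"turn":0},{"dp":[0,0,0],"turn":0},{"dp":[0,0,0],"turn":0},{"dp":[0,0,0],"turn":0}]'>/dev/null; python3 -c "
from h import *
st()"; python3 -m crank '[{"dp":[0,0.002,0],"turn":0},{"dp":[0,0.004,0],"turn":0},{"dp":[0,0.004,-0.001],"turn":0},{"dp":[0,0.004,-0.002],"turn":0},{"dp":[0,0.004,-0.004],"turn":0},{"dp":[0,0.0038,-0.006],"turn":0},{"dp":[0,0.0035,-0.008],"turn":0},{"dp":[0,0.0035,-0.008],"turn":0}]'
python3 - <<'E'
from h import *
st()
p=grab_frame("scene");crop(p,205,235,60,50,6,"pics/f1.png");
p=grab_frame("wrist");crop(p,300,80,150,80,3.5,"pics/f2.png");
E
```

```text
t 14.9 F tool [-1.18  6.25 -0.53] M tool [-1.16  -0.25  -0.056] pos [0.6423 0.0419 0.0412]
time: 15.7
position: [0.6433, 0.0393, 0.0494]
tcp_rot: [0.0, 0.986, 0.168, 0.0]
wrist_force: [-0.0, -0.3, -1.7]
gripper_width: 0.127
t 15.7 F tool [-0.12  0.3   1.74] M tool [-0.044 -0.014  0.021] pos [0.6433 0.0393 0.0494]
```

View pics/f1.png

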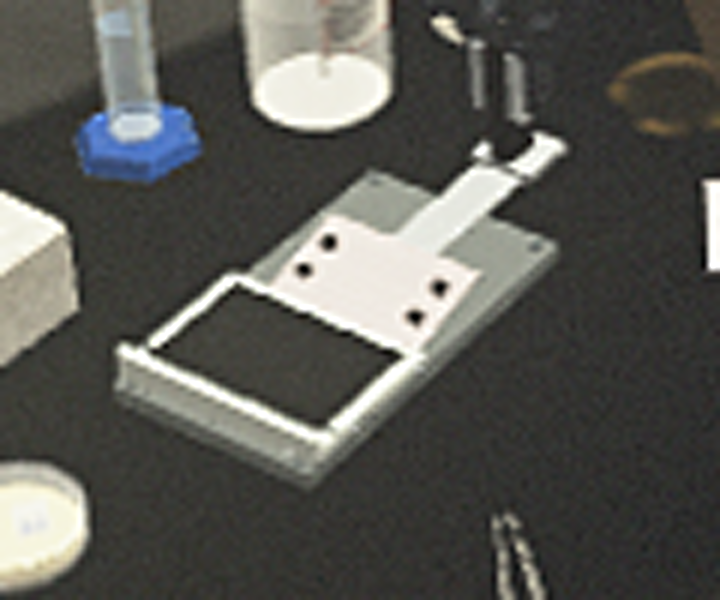

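View pics/f2.png

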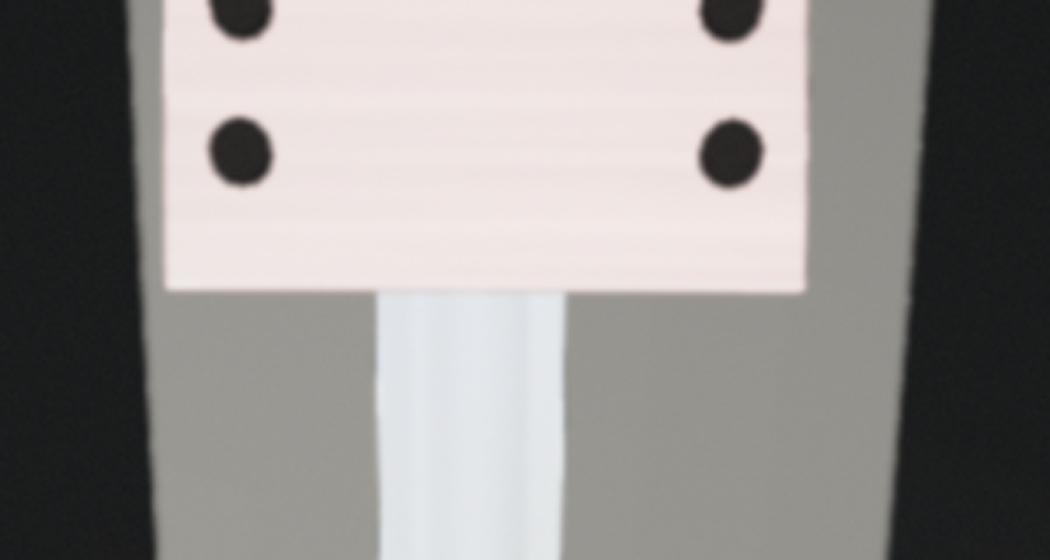

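```bash
python3 -m crank '[{"dp":[0,-0.0004,-0.0025],"turn":0},{"dp":[0,-0.0013,-0.005],"turn":0},{"dp":[0,-0.0026,-0.0085],"turn":0},{"dp":[0,-0.0041,-0.012],"turn":0},{"dp":[0,-0.0061,-0.0152],"turn":0},{"dp":[0,-0.0082,-0.0183],"turn":0},{"dp":[0,-0.0107,-0.0211],"turn":0},{"dp":[0,-0.0133,-0.0237],"turn":0},{"dp":[0,-0.0133,-0.0237],"turn":0}]'
python3 - <<'E'
from h import *
st()
p=grab_frame("scene");crop(p,205,235,60,50,6,"pics/f3.png");
p=grab_frame("wrist");crop(p,300,80,150,80,3.5,"pics/f4.png");
E
```

```text
time: 16.7
position: [0.6388, 0.0522, 0.0731]
tcp_rot: [0.0, 0.986, 0.168, 0.0]
wrist_force: [0.2, -0.3, -1.6]
gripper_width: 0.13
t 16.7 F tool [0.1  0.36 1.55] M tool [-0.042 -0.042 -0.062] pos [0.6388 0.0522 0.0731]
```

View pics/f3.png

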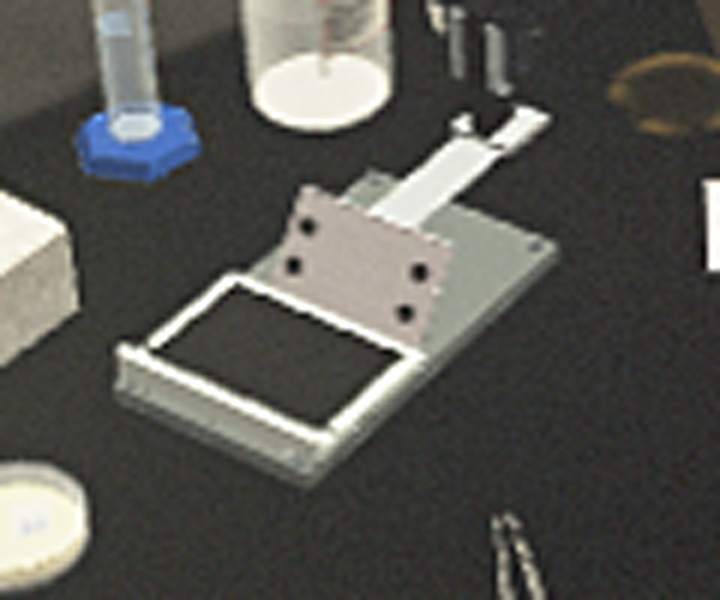

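View pics/f4.png

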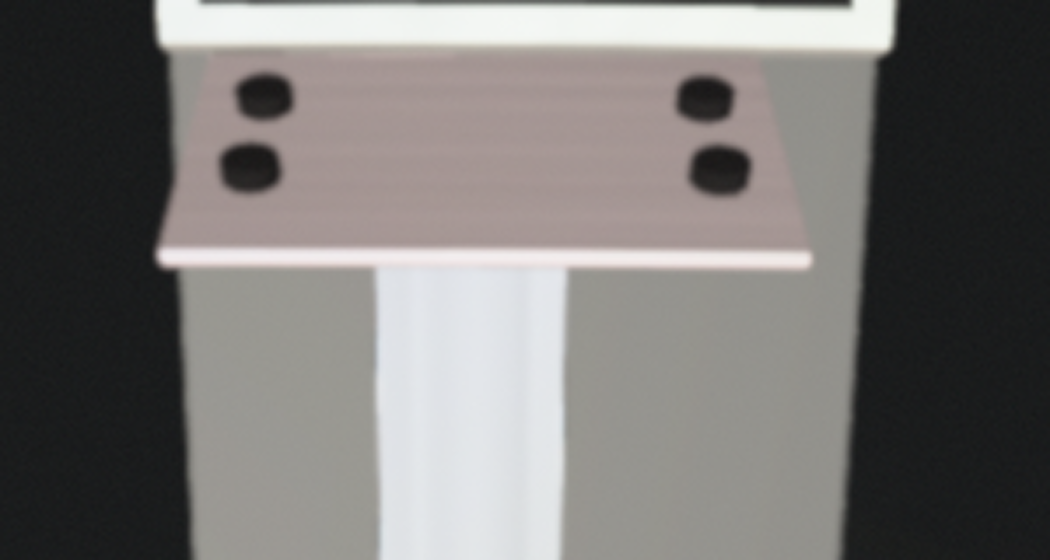

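```bash
python3 -m crank '[{"dp":[0,-0.0015,-0.0012],"turn":0},{"dp":[0,-0.0029,-0.0023],"turn":0},{"dp":[0,-0.006,-0.0044],"turn":0},{"dp":[0,-0.0093,-0.0062],"turn":0},{"dp":[0,-0.0128,-0.0076],"turn":0},{"dp":[0,-0.0146,-0.0083],"turn":0},{"dp":[0,-0.0164,-0.0088],"turn":0},{"dp":[0,-0.0182,-0.0093],"turn":0},{"dp":[0,-0.0201,-0.0096],"turn":0},{"dp":[0,-0.0201,-0.0096],"turn":0}]'
python3 - <<'E'
from h import *
st()
p=grab_frame("scene");crop(p,205,235,60,50,6,"pics/f5.png");
p=grab_frame("wrist");crop(p,300,80,150,80,3.5,"pics/f6.png");
E
```

```text
time: 17.8
position: [0.632, 0.0709, 0.0823]
tcp_rot: [0.0, 0.986, 0.168, -0.0]
wrist_force: [-0.1, -0.4, -1.4]
gripper_width: 0.13
t 17.8 F tool [-0.26  0.34  1.41] M tool [ 0.022 -0.005 -0.011] pos [0.632  0.0709 0.0823]
```

View pics/f5.png

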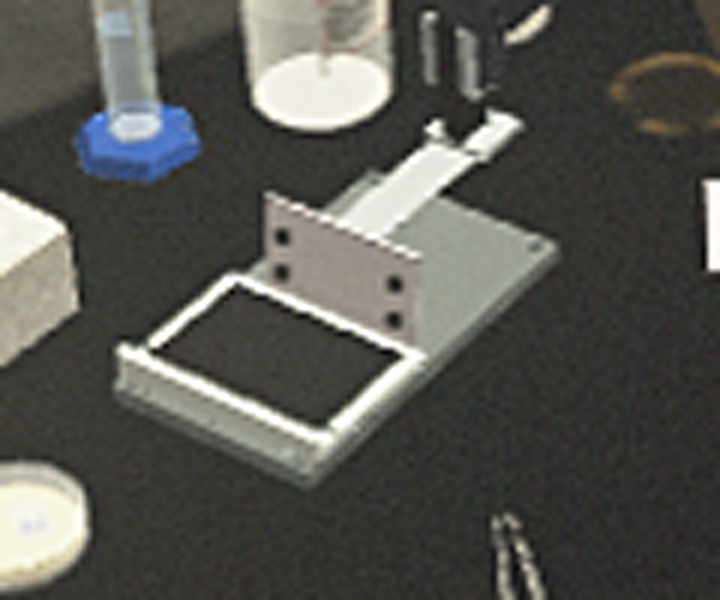

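View pics/f6.png

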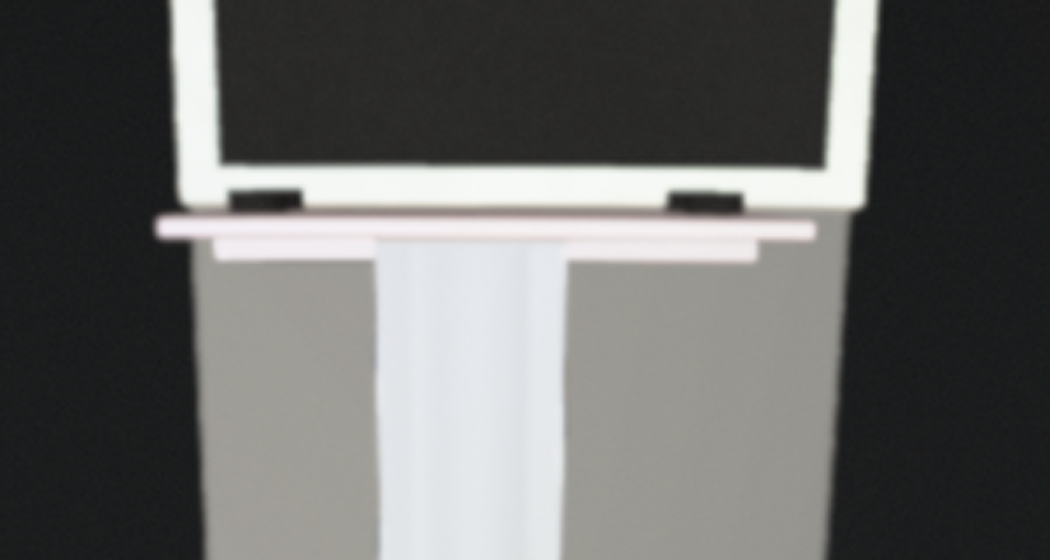

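```bash
python3 -m crank '[{"dp":[0,-0.001,-0.0002],"turn":0},{"dp":[0,-0.002,-0.0004],"turn":0},{"dp":[0,-0.003,-0.0006],"turn":0},{"dp":[0,-0.004,-0.0007],"turn":0},{"dp":[0,-0.005,-0.0007],"turn":0},{"dp":[0,-0.006,-0.0007],"turn":0},{"dp":[0,-0.007,-0.0007],"turn":0},{"dp":[0,-0.0075,-0.0007],"turn":0},{"dp":[0,-0.008,-0.0007],"turn":0}]'
python3 - <<'E'
from h import *
st()
p=grab_frame("scene");crop(p,205,235,60,50,6,"pics/f7.png");
p=grab_frame("wrist");crop(p,300,80,150,80,3.5,"pics/f8.png");
E
```

```text
time: 18.8
position: [0.6294, 0.0783, 0.083]
tcp_rot: [0.0, 0.986, 0.168, -0.0]
wrist_force: [-0.2, 0.2, -1.9]
gripper_width: 0.131
t 18.8 F tool [-0.14 -0.21  1.94] M tool [ 0.046  0.008 -0.036] pos [0.6294 0.0783 0.083 ]
```

View pics/f7.png

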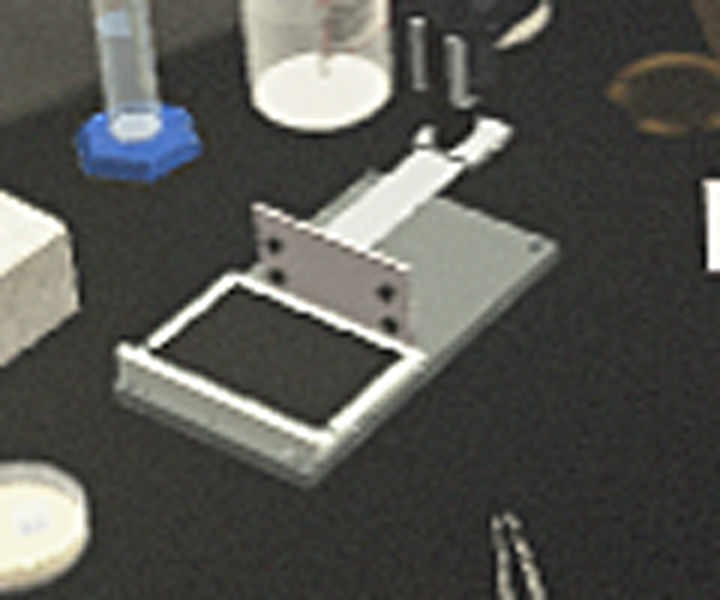

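View pics/f8.png

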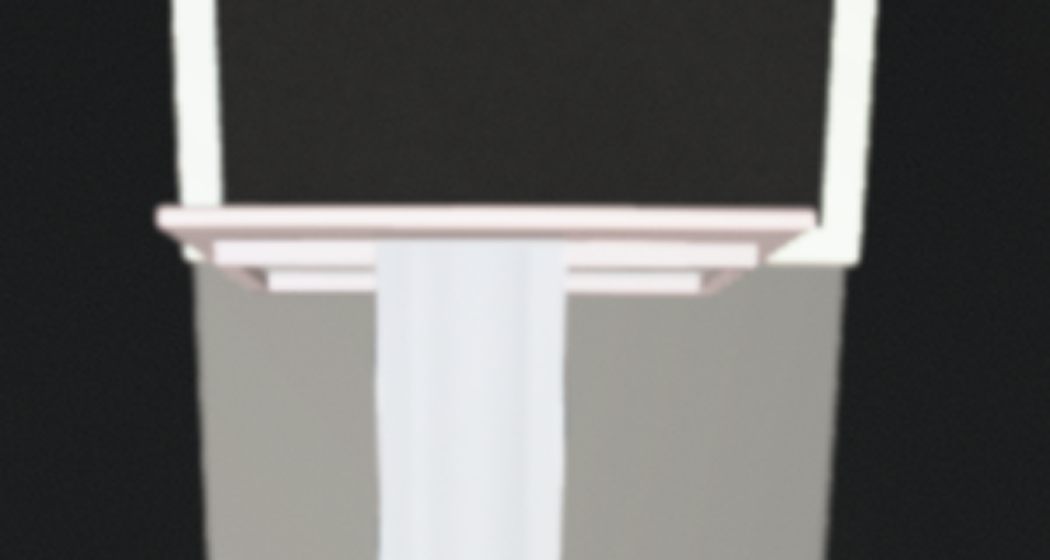

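```bash
python3 -m crank '[{"dp":[0,-0.0007,0],"turn":0},{"dp":[0,-0.0014,0],"turn":0},{"dp":[0,-0.0021,0],"turn":0},{"dp":[0,-0.0028,0],"turn":0},{"dp":[0,-0.0035,0],"turn":0},{"dp":[0,-0.0035,0],"turn":0},{"dp":[0,-0.0035,0],"turn":0}]'
python3 - <<'E'
from h import *
st()
p=grab_frame("wrist");crop(p,300,80,150,80,3.5,"pics/f9.png");
E
```

```text
time: 19.6
position: [0.6283, 0.0816, 0.083]
tcp_rot: [0.0, 0.986, 0.168, 0.0]
wrist_force: [0.5, -0.2, -1.1]
gripper_width: 0.129
t 19.6 F tool [0.45 0.38 1.06] M tool [-0.014  0.005  0.001] pos [0.6283 0.0816 0.083 ]
```

View pics/f9.png

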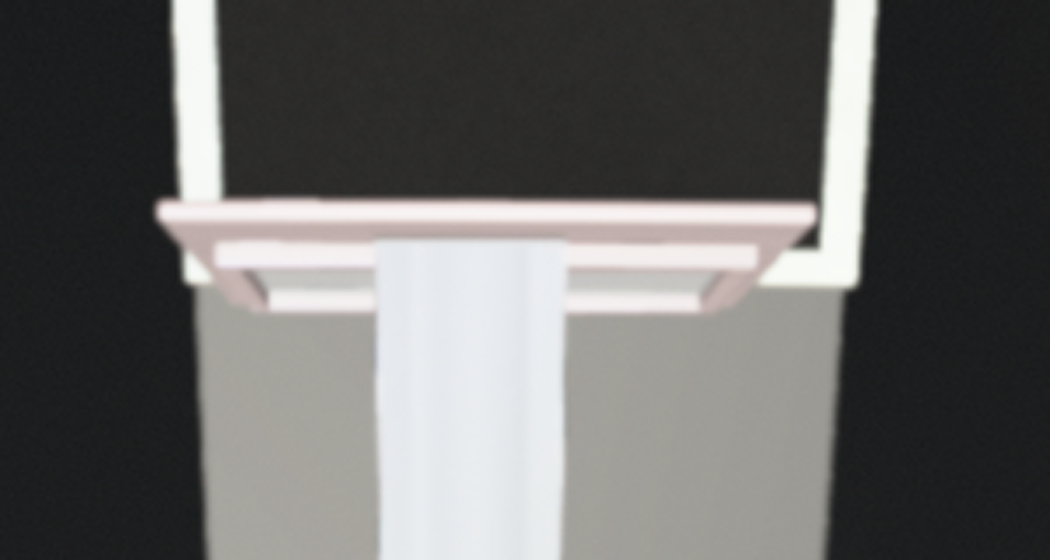

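```bash
python3 -m crank '[{"dp":[0,-0.0007,0],"turn":0},{"dp":[0,-0.0014,0],"turn":0},{"dp":[0,-0.0021,0],"turn":0},{"dp":[0,-0.0028,0],"turn":0},{"dp":[0,-0.0035,0],"turn":0},{"dp":[0,-0.0035,0],"turn":0},{"dp":[0,-0.0035,0],"turn":0},{"dp":[0,-0.0035,0],"turn":0}]'
python3 - <<'E'
from h import *
st()
p=grab_frame("wrist");crop(p,300,80,150,80,3.5,"pics/g1.png");
p=grab_frame("scene");crop(p,205,235,60,50,6,"pics/g2.png");
E
```

```text
time: 20.45
position: [0.6271, 0.0849, 0.083]
tcp_rot: [0.0, 0.986, 0.168, 0.0]
wrist_force: [-0.6, 1.4, -0.8]
gripper_width: 0.128
t 20.45 F tool [-0.08 -1.53  0.79] M tool [ 0.006 -0.019 -0.003] pos [0.6271 0.0849 0.083 ]
```

View pics/g1.png

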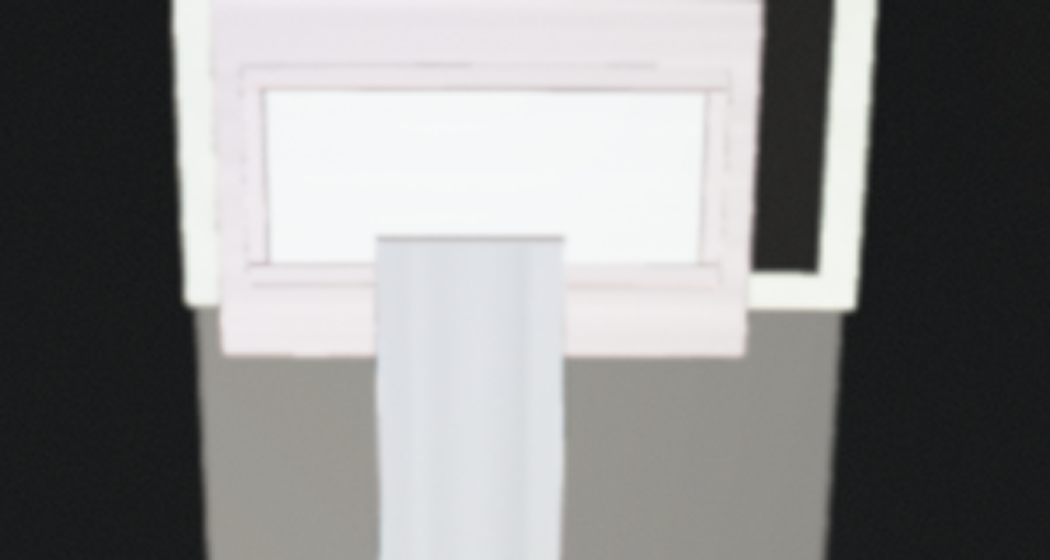

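View pics/g2.png

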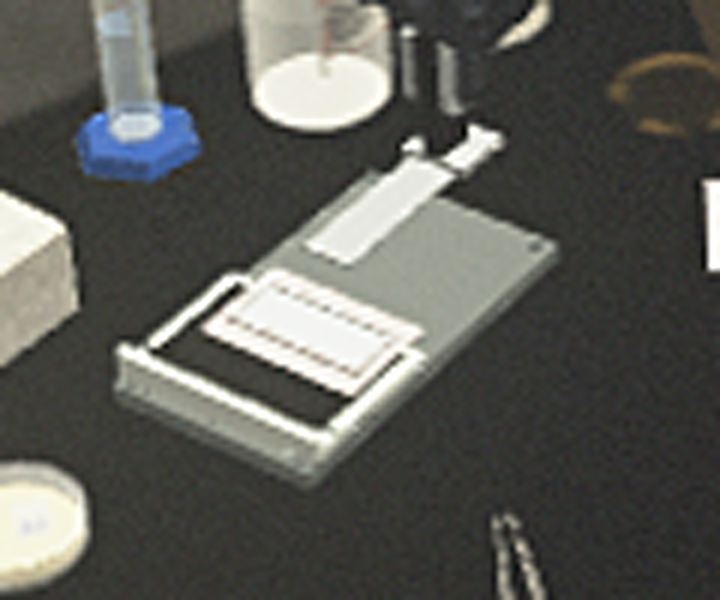

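```bash
python3 -m crank '[{"dp":[0,0.002,-0.001],"turn":0},{"dp":[0,0.008,-0.005],"turn":0},{"dp":[0,0.02,-0.012],"turn":0},{"dp":[0,0.04,-0.017],"turn":0},{"dp":[0,0.06,-0.017],"turn":0},{"dp":[0,0.08,-0.017],"turn":0},{"dp":[0,0.09,-0.017],"turn":0},{"dp":[0,0.09,-0.017],"turn":0}]'
python3 - <<'E'
from h import *
plan([.51,-.236,.10],-.254)
E
```

```text
time: 21.35
position: [0.6573, -0.002, 0.0996]
tcp_rot: [0.0, 0.986, 0.167, -0.0]
wrist_force: [-0.4, -0.0, -0.9]
gripper_width: 0.132
dp [-0.2161  0.1724 -0.0004] turn 0.5897 now [ 0.6573 -0.002   0.0996] xang 0.3357 tilt [-3.e-04 -1.e-04 -1.e+00] t 21.35 F [-0.42 -0.01 -0.87] M [-0.     0.03   0.023]
```

```bash
python3 -m crank '[{"dp":[-0.015,0.012,0],"turn":0.041},{"dp":[-0.041,0.0325,0],"turn":0.111},{"dp":[-0.068,0.054,0],"turn":0.185},{"dp":[-0.095,0.0757,0],"turn":0.259},{"dp":[-0.122,0.097,0],"turn":0.333},{"dp":[-0.149,0.119,0],"turn":0.407},{"dp":[-0.176,0.14,0],"turn":0.48},{"dp":[-0.2,0.16,0],"turn":0.546},{"dp":[-0.212,0.169,0],"turn":0.579},{"dp":[-0.2161,0.1724,0],"turn":0.5897},{"dp":[-0.2161,0.1724,0.02],"turn":0.5897},{"dp":[-0.2161,0.1724,0.045],"turn":0.5897},{"dp":[-0.2161,0.1724,0.06],"turn":0.5897},{"dp":[-0.2161,0.1724,0.064],"turn":0.5897},{"dp":[-0.2161,0.1724,0.065],"turn":0.5897},{"dp":[-0.2161,0.1724,0.065],"turn":0.5897}]'
python3 -m crank '[{"dp":[0,0,0.001],"turn":0},{"dp":[0,0,0.0015],"turn":0},{"dp":[0,0,0.002],"turn":0},{"dp":[0,0,0.0025],"turn":0},{"dp":[0,0,0.003],"turn":0},{"dp":[0,0,0.003],"turn":0}]'
python3 -m crank '[{"dp":[0,0,0.0004],"turn":0},{"dp":[0,0,0.0004],"turn":0}]'
```

```text
time: 22.95
position: [0.5107, -0.234, 0.0356]
tcp_rot: [0.0, 0.992, -0.125, 0.0]
wrist_force: [-0.5, -0.3, -0.3]
gripper_width: 0.128
time: 23.55
position: [0.5102, -0.2343, 0.0319]
tcp_rot: [0.0, 0.992, -0.126, -0.0]
wrist_force: [0.4, 0.2, -1.1]
gripper_width: 0.13
time: 23.75
position: [0.5102, -0.2343, 0.0315]
tcp_rot: [0.0, 0.992, -0.126, -0.0]
wrist_force: [0.0, 0.1, -1.2]
gripper_width: 0.123
```

```bash
python3 -m crank '[{"dp":[0,0,0.0004],"turn":0},{"dp":[0,0,0.0004],"turn":0}]'
python3 -m crank '[{"dp":[0,0,0.0004],"turn":0},{"dp":[0,0,0.0004],"turn":0}]'
```

```text
time: 23.95
position: [0.5103, -0.2343, 0.0312]
tcp_rot: [0.0, 0.992, -0.125, 0.0]
wrist_force: [0.8, 0.4, -0.8]
gripper_width: 0.13
time: 24.15
position: [0.5103, -0.2343, 0.0308]
tcp_rot: [0.0, 0.992, -0.126, 0.0]
wrist_force: [-0.1, 0.3, -0.8]
gripper_width: 0.13
```

```bash
python3 -m crank '[{"dp":[0,0,0.0003],"turn":0},{"dp":[0,0,0.0003],"turn":0}]'; python3 -m crank '[{"dp":[0,0,0.0003],"turn":0},{"dp":[0,0,0.0003],"turn":0}]'
```

```text
time: 24.35
position: [0.5102, -0.2344, 0.0308]
tcp_rot: [0.0, 0.992, -0.126, 0.0]
wrist_force: [-1.9, 0.4, 3.7]
gripper_width: 0.133
time: 24.55
position: [0.5103, -0.2344, 0.0308]
tcp_rot: [0.0, 0.992, -0.126, 0.0]
wrist_force: [-2.5, 0.5, 8.7]
gripper_width: 0.131
```

```bash
python3 -m crank '[{"dp":[0,0,-0.0004],"turn":0},{"dp":[0,0,-0.0004],"turn":0}]'; python3 -m crank '[{"dp":[0,0,0],"turn":0},{"dp":[0,0,0],"turn":0},{"dp":[0,0,0],"turn":0},{"dp":[0,0,0],"turn":0},{"dp":[0,0,0],"turn":0}]' 0.045 40
python3 - <<'E'
from h import *
p=grab_frame("wrist");cv2.imwrite("pics/h1.png",p["pixels"][:,:,::-1]);
E
```

```text
time: 24.75
position: [0.5103, -0.2344, 0.0308]
tcp_rot: [0.0, 0.992, -0.126, 0.0]
wrist_force: [-1.0, -0.0, 4.4]
gripper_width: 0.129
time: 25.25
position: [0.5102, -0.2343, 0.0306]
tcp_rot: [0.0, 0.992, -0.126, -0.0]
wrist_force: [-0.8, -0.2, -0.1]
gripper_width: 0.525
```

View pics/h1.png

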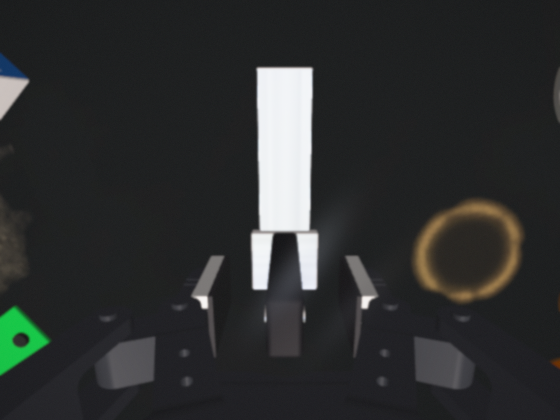

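```bash
python3 -m crank '[{"dp":[0,0,-0.01],"turn":0},{"dp":[0,0,-0.03],"turn":0},{"dp":[0,0,-0.06],"turn":0},{"dp":[0,0,-0.1],"turn":0},{"dp":[0,0,-0.14],"turn":0},{"dp":[0,0,-0.18],"turn":0},{"dp":[0,0,-0.2],"turn":0},{"dp":[0,0.04,-0.2],"turn":0},{"dp":[-0.02,0.08,-0.2],"turn":0},{"dp":[-0.04,0.12,-0.2],"turn":0},{"dp":[-0.06,0.16,-0.2],"turn":0},{"dp":[-0.08,0.2,-0.2],"turn":0},{"dp":[-0.1,0.24,-0.2],"turn":0},{"dp":[-0.1,0.24,-0.2],"turn":0}]'
python3 - <<'E'
from h import *
np.set_printoptions(precision=4,suppress=True)
p=grab_frame("top");cv2.imwrite("pics/i1.png",p["pixels"][:,:,::-1]);crop(p,200,165,60,50,6,"pics/i2.png")
for n in ["lifter_grip","slide_carrier","blade_nose"]:
    for r in finder.pinpoint(p,n): print(n,r["score"],r["at"])
p=grab_frame("scene");cv2.imwrite("pics/i3.png",p["pixels"][:,:,::-1])
crop(p,205,235,60,50,6,"pics/i4.png")
E
```

```text
time: 26.7
position: [0.3506, -0.445, 0.2313]
tcp_rot: [0.001, 0.992, -0.128, 0.0]
wrist_force: [-0.3, 0.3, -0.8]
gripper_width: 0.525
lifter_grip 0.76 [0.5108, -0.2302, 0.0494]
slide_carrier 0.97 [0.3402, -0.2662, 0.0004]
slide_carrier 0.59 [0.5323, -0.0486, 0.0008]
slide_carrier 0.58 [0.5972, 0.1732, 0.0245]
slide_carrier 0.26 [0.4074, 0.1975, 0.0002]
blade_nose 0.65 [0.4029, 0.2935, -0.0027]
blade_nose 0.61 [0.5303, -0.1473, 0.002]
```

View pics/i1.png

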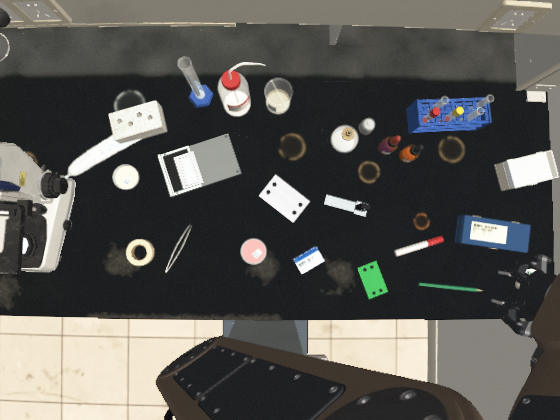

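View pics/i2.png

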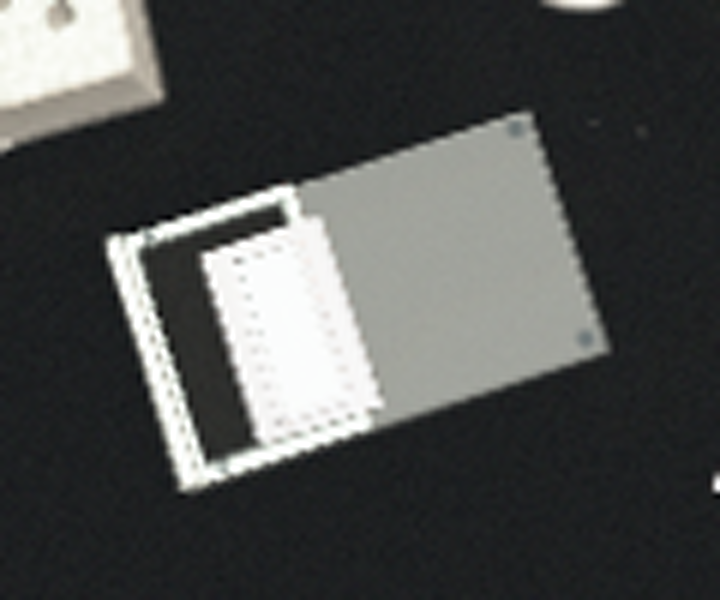

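View pics/i3.png

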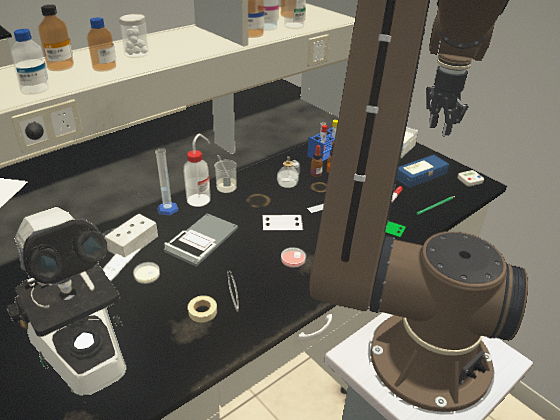

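The carrier lies flat and face up on the high deck at top-picture pixel (187,168), over the step edge by about 6–7 mm. The lifter stands at (347,206), and everything else is where it was.

```bash
python3 -c "
from bench import workorder
print(workorder.job_done())"
```

```text
the job is handed in; nothing more can be done
None
```

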